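# Clear a cylinder head and load its tappets

## Task

Get the cylinder head ready for its camshafts: first clear every piece of scrap off the head into the scrap tub, and only once the head is clear put the new tappets from the rubber mat into the empty bores, one to a bore, crown up and fully down. Leave the socket and the other tools and parts on the bench where they are.

Things in the scene. Friction and masses are not known exactly. Their poses are not given: they have to be found in the camera images.
- head: bare aluminium cylinder head, 200 (x) x 290 (y) x 104 high, fixed; origin at the centre of its underside, z up. Flat deck 98 above the bench; a rim 9 wide, 6 high runs round its edge. Two rows of six tappet bores along y, at x = -52 and +52; eight hold a fixed, flush tappet; the four middle bores of the x = -52 row (robot's side) are empty, dark holes (sizes in mm)
- deck (a point): centre of the head's deck surface; axes as head
- bore1 (a point): centre of the mouth, at deck level, of an empty tappet bore: round, 31 in diameter, flat floor 24 below the deck, slight chamfer at the mouth; neighbouring bores are 37 or 47 apart (sizes in mm)
- bore2 (a point): centre of the mouth, at deck level, of an empty tappet bore: round, 31 in diameter, flat floor 24 below the deck, slight chamfer at the mouth; neighbouring bores are 37 or 47 apart (sizes in mm)
- bore3 (a point): centre of the mouth, at deck level, of an empty tappet bore: round, 31 in diameter, flat floor 24 below the deck, slight chamfer at the mouth; neighbouring bores are 37 or 47 apart (sizes in mm)
- bore4 (a point): centre of the mouth, at deck level, of an empty tappet bore: round, 31 in diameter, flat floor 24 below the deck, slight chamfer at the mouth; neighbouring bores are 37 or 47 apart (sizes in mm)
- tappet1_mid (a point): loose new tappet: plain bright steel cylinder 28 in diameter, 25 tall, standing on its end on the mat, 60 g; the point is its centre (12.5 above its foot), z along its axis, the crown up. It lies flush in a bore, 1 proud. May be absent (None): three or four are there (sizes in mm)
- tappet2_mid (a point): loose new tappet: plain bright steel cylinder 28 in diameter, 25 tall, standing on its end on the mat, 60 g; the point is its centre (12.5 above its foot), z along its axis, the crown up. It lies flush in a bore, 1 proud. May be absent (None): three or four are there (sizes in mm)
- tappet3_mid (a point): loose new tappet: plain bright steel cylinder 28 in diameter, 25 tall, standing on its end on the mat, 60 g; the point is its centre (12.5 above its foot), z along its axis, the crown up. It lies flush in a bore, 1 proud. May be absent (None): three or four are there (sizes in mm)
- tappet4_mid (a point): loose new tappet: plain bright steel cylinder 28 in diameter, 25 tall, standing on its end on the mat, 60 g; the point is its centre (12.5 above its foot), z along its axis, the crown up. It lies flush in a bore, 1 proud. May be absent (None): three or four are there (sizes in mm)
- scrap1_mid (a point): scrap lying on the deck: crumpled paper wipe, a chunky pale wad about 38 x 36 x 33 (x, y, z); the point is its centre, half-way up. May be absent (None): four or five pieces are there (sizes in mm)
- scrap2_mid (a point): scrap lying on the deck: crumpled paper wipe, a chunky pale wad about 36 x 40 x 32 (x, y, z); the point is its centre, half-way up. May be absent (None): four or five pieces are there (sizes in mm)
- scrap3_mid (a point): scrap lying on the deck: torn piece of black rubber mount, stepped block 44 x 36 x 30 (x, y, z; 30 high only on its -x part, 18 high on the rest); the point is its centre, half-way up. May be absent (None): four or five pieces are there (sizes in mm)
- scrap4_mid (a point): scrap lying on the deck: broken grey plastic chain-guide piece, channel 52 x 36 x 30 (x, y, z): a 14 thick web with two 10 thick ribs standing along its long sides; the point is its centre, half-way up. May be absent (None): four or five pieces are there (sizes in mm)
- scrap5_mid (a point): scrap lying on the deck: light wood packing offcut, stepped block 48 x 36 x 32 (x, y, z; 32 high only on its +x part, 20 high on the rest); the point is its centre, half-way up. May be absent (None): four or five pieces are there (sizes in mm)
- tub: black plastic scrap tub, open on top, 170 (x) x 150 (y) x 75 high, walls and floor 4 thick, empty and fixed, left or right of the head; origin at the centre of its underside (sizes in mm)
- mat: black rubber parts mat 200 (x) x 170 (y) x 4 thick, fixed, on the other side of the head; the tappets stand on it in two rows about 68 apart; origin at the centre of its underside (sizes in mm)
- socket_mid (a point): bystander: steel socket standing on the mat near its far edge, 26 in diameter, 38 tall; its centre (sizes in mm)
- wrench: bystander: combination wrench 190 long lying on the bench between robot and head; origin under its middle (sizes in mm)
- dish: bystander: round steel parts dish, 104 across, 28 high; origin under its centre (sizes in mm)
- spray: bystander: spray can 65 in diameter, 190 tall, beyond the head on the right; origin under its centre (sizes in mm)
- sparkplug: bystander: old spark plug 66 long lying beyond the head; origin under its centre (sizes in mm)

How it is judged:
By the outcome, as a careful person would: the job done as asked, in the order asked, and still so for the second after the job is handed in, with the robot touching nothing.
Of scrap1, scrap2, scrap3, scrap4, scrap5 only 4 to 5 are there at a start; the rules pass over those that are not, and their reading is None.
Of tappet1, tappet2, tappet3, tappet4 only 3 to 4 are there at a start; the rules pass over those that are not, and their reading is None.
At some moment in a run one of scrap1, scrap2, scrap3, scrap4, scrap5, tappet1, tappet2, tappet3, tappet4 may be knocked a few centimetres aside while the robot is not near it.
It also fails if it takes over 210 s, if anything falls off the work surface, if the arm or the gripper's body presses on something with over 40 N, if the wrist force passes 120 N, or if a joint passes its speed limit or range.

## Robot

A 7-joint arm with a two-finger parallel gripper is mounted at the origin on the work surface. World frame = base frame: x ahead of the robot, y to its left, z up, the work surface at z = 0. Lengths are in m, angles in rad, forces in N, time in s.
With the tool pointing down it reaches from about 0.4 to 0.875 m from the base axis. Payload 4.4 kg.
Tool frame: the origin (TCP) lies at the very end of the fingers, on their centre line; the grasp point (between the pads) lies 19 mm behind it; x points along the fingers, z is the direction in which the jaws open and shut, and the axes are right-handed (so a half turn about x gives the same grasp; the last joint's range is limited). The gripper opens to 85 mm and grips with 20 to 120 N. Pads are 22 mm wide; open, the fingers measure 114 mm over their backs; the gripper's body (76 mm by 85 mm) begins 54 mm behind the grasp point. The pads swing forward as they close: fully open they stand 13 mm farther back than shut.
Start: joints at [1.127, 0.628, 0.038, 1.517, -0.027, 0.996, -0.02], TCP at [0.24, -0.604, 0.231] pointing down, gripper open.
Joint ranges: [-3.06, 3.06], [-0.37, 2.12], [-1.25, 1.32], [0.18, 2.47], [-1.1, 4.24], [0.23, 1.98], [-2.94, 2.94]. Speed limits (rad/s): [2.57, 2.57, 3.14, 3.14, 3.14, 3.14, 3.14].

## Interface

Orientations are given as a 3x3 rotation matrix whose columns are the frame's x, y, z axes.
In Python, from workcell import sense, capture, close_job gives the robot as it stands.
- The arm moves only by the tool play_rows, never from a script. Its argument "moves" is a list of rows, each a list of 5 numbers: the closure, from 0 (fully open) to 1 (shut), then the shift along the world's x, y, z in m, then the turn about the world's z in degrees. A call has 1 to 12 rows; each row is the pose to reach, as a shift and turn from the pose measured when the call began; what a row does not reach only later rows make up. A row lasts 1/12 s, in which the tool goes at most 41.7 mm and 7.16 degrees, less where a joint would pass 70% of its speed; a pose out of reach is approached as far as the arm can. A call with a gripper value outside its range is refused whole. The fingers move at their own pace and stop on an object; "newtons" is the grip in N (left out, the last holds). Time passes only in rows, so rows that repeat a pose let the fingers close. It gives the time, the measured TCP pose, the force and the opening at its end, in the units of the state.
- sense(): the state, without advancing time (a new reading comes with each control period).
- capture(name): name is "scene" or "side" or "wrist"; returns a dict with "frame" (420x560x3 uint8, red, green, blue), "mtx" (3x3 intrinsics, pixels), "extrinsics" (4x4, takes a point from camera to world coordinates). Camera axes: x right, y down, z forward; pixel columns grow to the right and rows downward; lengths in m; the calibration is good to about 2 mm. The wrist camera is an equidistant fisheye: a pixel r from the principal point sees the ray r / f radians off the axis. A picture is of the moment at which its call begins. There is no depth.
- close_job(): hands the job in, once; it reports no verdict.
The state is a dict: "time_s": time; "q": joint angles; "dq": joint speeds; "tau": joint torques, N m; "tool_pos": TCP position; "orientation": TCP orientation; "force": force on the tool from outside, world axes, zero at the start; "torque": the same for the moment, N m; "grip_width": finger opening in m.
Only numpy, scipy, OpenCV 4.12 (cv2) and the standard library are available. Lean on these libraries where they do the work, as an engineer would, in place of code of your own. Each camera call takes 0.05 s, during which the arm holds its last target. There are 200 camera calls.

## Working session

There is one attempt and no reset: what is moved stays moved. The work goes in short steps, Python scripts to look and compute and a tool call to move; the robot and the scene stay as the last step left them, time stands still between calls to the robot, and variables do not carry over. Pictures are saved under pics/ and viewed, about 12 in all and at most 16, crops included, and the job is handed in when it is done.

Besides the shell and the picture viewer there is one more tool, called after ">>>" as a command line: name --pt "numbers of a row" for each row, then --argument value for the rest. play_rows: Moves the arm, as the interface text tells. Its arguments: {"type":"object","properties":{"moves":{"type":"array","items":{"type":"array","items":{"type":"number"}}},"newtons":{"type":"number"}},"required":["moves"]}

```bash
ls; mkdir -p pics; cat > h.py <<'E'
import numpy as np,cv2
from workcell import sense,capture
def snap(n,f):
    c=capture(n); cv2.imwrite('pics/'+f+'.png',c['frame'][:,:,::-1]); np.savez('pics/'+f+'.npz',K=c['mtx'],T=c['extrinsics']); return c
def load(f):
    d=np.load('pics/'+f+'.npz'); return d['K'],d['T']
def px2w(f,u,v,z,fish=False):
    K,T=load(f); x=(u-K[0,2])/K[0,0]; y=(v-K[1,2])/K[1,1]
    if fish:
        r=np.hypot(x,y); d=np.array([x/r*np.sin(r),y/r*np.sin(r),np.cos(r)]) if r>0 else np.array([0,0,1.])
    else: d=np.array([x,y,1.])
    d=T[:3,:3]@d; o=T[:3,3]; return o+d*(z-o[2])/d[2]
def w2px(f,p,fish=False):
    K,T=load(f); c=T[:3,:3].T@(np.array(p)-T[:3,3])
    if fish:
        r=np.hypot(c[0],c[1]); t=np.arctan2(r,c[2]); x,y=c[0]/r*t,c[1]/r*t
    else: x,y=c[0]/c[2],c[1]/c[2]
    return np.array([K[0,0]*x+K[0,2],K[1,1]*y+K[1,2]])
E
python3 - <<'E'
from h import *
for n in('scene','side','wrist'):
    c=snap(n,n+'0'); print(n,c['mtx'].round(1).tolist(),c['extrinsics'].round(3).tolist())
a=[cv2.imread(f'pics/{n}0.png') for n in('scene','side')]
print(sense())
E
```

```text
pics
scene [[465.8, 0.0, 281.6], [0.0, 465.8, 215.9], [0.0, 0.0, 1.0]] [[0.793, 0.467, -0.391, 0.971], [0.609, -0.605, 0.513, -0.623], [0.003, -0.645, -0.764, 1.025], [0.0, 0.0, 0.0, 1.0]]
side [[536.5, 0.0, 268.6], [0.0, 536.5, 212.9], [0.0, 0.0, 1.0]] [[-0.958, -0.174, 0.226, 0.255], [-0.285, 0.62, -0.731, 0.871], [-0.013, -0.765, -0.644, 0.869], [0.0, 0.0, 0.0, 1.0]]
wrist [[325.2, 0.0, 281.0], [0.0, 325.2, 206.8], [0.0, 0.0, 1.0]] [[0.369, -0.888, -0.274, 0.309], [-0.93, -0.353, -0.106, -0.576], [-0.002, 0.294, -0.956, 0.372], [0.0, 0.0, 0.0, 1.0]]
{'time_s': 0.15, 'q': array([ 1.1272012 ,  0.6291677 ,  0.03848126,  1.51815706, -0.02699862,
        0.99628846, -0.01996666]), 'dq': array([ 4.86840009e-04, -3.45331936e-03,  2.15321538e-04, -2.55469219e-03,
        1.08430706e-03, -1.09550480e-05,  1.19729318e-03]), 'tau': array([ 1.75826288e-03, -5.63806164e+01,  1.22781951e+00, -1.93655509e+01,
        1.11855852e-02,  7.36522983e-03,  4.88121671e-06]), 'tool_pos': array([ 0.23959939, -0.6037068 ,  0.23057288]), 'orientation': array([[-5.81814615e-04,  9.29477594e-01,  3.68878115e-01],
       [ 1.38443474e-03,  3.68878573e-01, -9.29476563e-01],
       [-9.99998872e-01, -3.00953715e-05, -1.50142001e-03]]), 'force': array([ 0.16518482, -0.1746866 ,  0.24342709]), 'torque': array([0.01160855, 0.03233521, 0.06059694]), 'grip_width': 0.08571452957721819}
```

View pics/scene0.png

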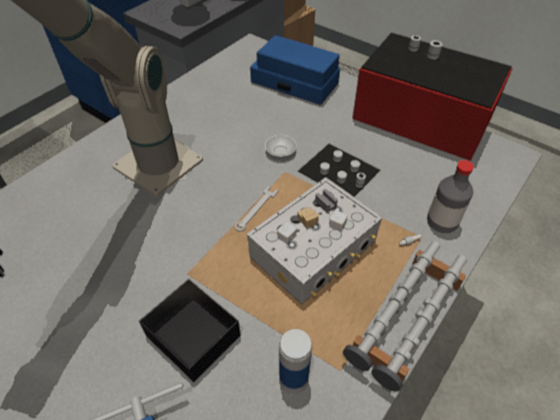

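View pics/side0.png

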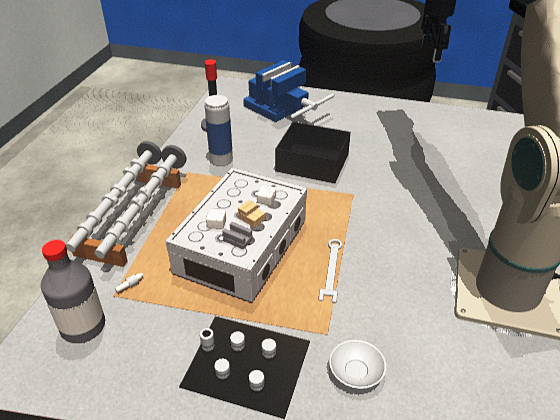

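The scene shows the tub at right (scene 190,328), the mat at left (340,168) with 4 tappets plus the socket, and the head in the middle with 4 visible pieces: two wads, one wood and one grey. I'll enlarge it next.

```bash
python3 - <<'E'
from h import *
a=cv2.imread('pics/scene0.png')[140:300,240:390]; b=cv2.imread('pics/side0.png')[165:305,165:315]
a=cv2.resize(a,(400,427),interpolation=cv2.INTER_CUBIC); b=cv2.resize(b,(400,373),interpolation=cv2.INTER_CUBIC)
o=np.zeros((427,800,3),np.uint8);o[:,:400]=a;o[:373,400:]=b;cv2.imwrite('pics/m0.png',o)
for n,l in {'scene0':[(249,236),(323,183),(380,211),(303,262)],'side0':[(232,168),(307,187),(252,269),(170,246)]}.items():
    for p in l: print(n,p,px2w(n,*p,.104).round(3))
for p in [(190,283),(239,325),(193,378),(142,326)]: print('tub',px2w('scene0',*p,.075).round(3))
for p in [(325,145),(379,163),(350,196),(300,168)]: print('mat',px2w('scene0',*p,.004).round(3))
E
```

```text
scene0 (249, 236) [ 0.476 -0.107  0.104]
scene0 (323, 183) [0.518 0.159 0.104]
scene0 (380, 211) [0.694 0.165 0.104]
scene0 (303, 262) [ 0.628 -0.088  0.104]
side0 (232, 168) [ 0.658 -0.136  0.104]
side0 (307, 187) [ 0.463 -0.111  0.104]
side0 (252, 269) [0.505 0.177 0.104]
side0 (170, 246) [0.689 0.161 0.104]
tub [ 0.44  -0.284  0.075]
tub [ 0.604 -0.296  0.075]
tub [ 0.607 -0.444  0.075]
tub [ 0.435 -0.429  0.075]
mat [0.376 0.392 0.004]
mat [0.56  0.425 0.004]
mat [0.563 0.248 0.004]
mat [0.375 0.254 0.004]
```

View pics/m0.png

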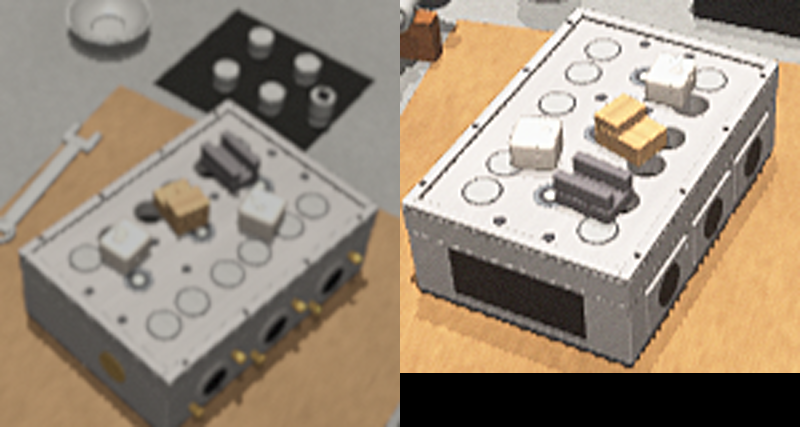

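Four scrap pieces are there: two wads, a wood block and a grey channel. The head centre is about (0.58, 0.02), turned about -8°. I'll move the wrist camera over the head with the jaws along head y.

>>> play_rows --pt "0 0.03 0.04 0.03 -5" --pt "0 0.06 0.08 0.06 -10" --pt "0 0.08 0.12 0.08 -15" --pt "0 0.1 0.155 0.1 -20" --pt "0 0.12 0.19 0.1 -25" --pt "0 0.14 0.225 0.1 -30" --pt "0 0.16 0.26 0.1 -30" --pt "0 0.18 0.295 0.1 -30" --pt "0 0.2 0.33 0.1 -30" --pt "0 0.22 0.365 0.1 -30" --pt "0 0.24 0.4 0.1 -30" --pt "0 0.26 0.435 0.1 -30"

```text
time_s: 1.15
tool_pos: [0.4854, -0.1924, 0.3306]
orientation: [[0.0, 0.989, -0.145], [0.001, -0.145, -0.989], [-1.0, -0.0, -0.001]]
force: [0.9, -0.6, 0.4]
grip_width: 0.0853
```

>>> play_rows --pt "0 0.02 0.035 0 0" --pt "0 0.04 0.07 0 0" --pt "0 0.06 0.105 0 0" --pt "0 0.08 0.14 0 0" --pt "0 0.1 0.175 0 0" --pt "0 0.11 0.19 0 0" --pt "0 0.11 0.19 0 0" --pt "0 0.11 0.19 0 0"

```text
time_s: 1.82
tool_pos: [0.5953, -0.0013, 0.3299]
orientation: [[-0.001, 0.99, -0.143], [0.001, -0.143, -0.99], [-1.0, -0.001, -0.001]]
force: [-0.3, -0.8, 0.1]
grip_width: 0.0852
```

```bash
python3 - <<'E'
from h import *
s=sense();print(s['time_s'],s['tool_pos'].round(4),s['orientation'].round(3).tolist(),s['q'].round(2))
snap('wrist','w1');a=cv2.imread('pics/w1.png');cv2.imwrite('pics/w1b.png',cv2.resize(a,(800,600),interpolation=cv2.INTER_CUBIC))
E
```

```text
1.8167 [ 0.5953 -0.0013  0.3299] [[-0.001, 0.99, -0.143], [0.001, -0.143, -0.99], [-1.0, -0.001, -0.001]] [-0.07  0.46  0.04  1.54 -0.02  1.15 -1.74]
```

View pics/w1b.png

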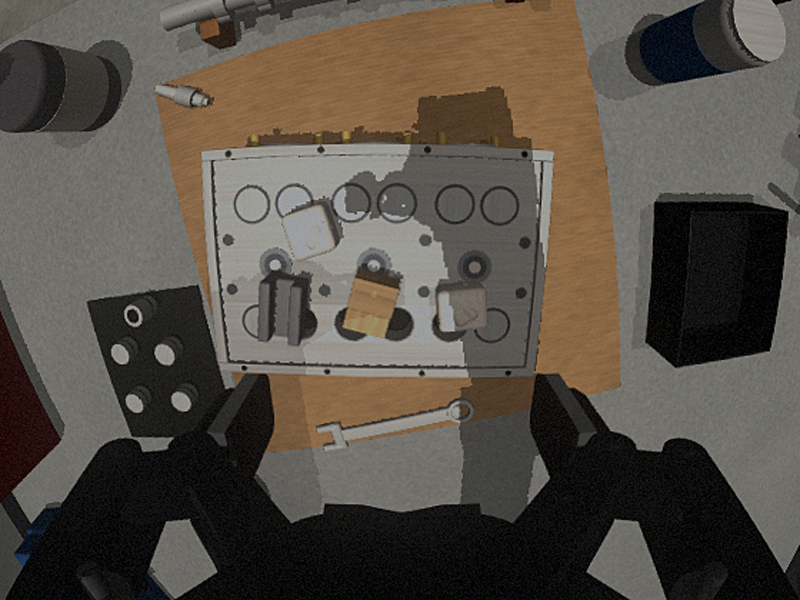

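The wrist view is clear. The row of fixed tappets runs along y≈204. The scrap pieces are wad A (311,230), grey (284,310), wood (372,303) and wad B (461,308). The four tappets are at left (122,354), (168,352), (135,402) and (182,401), with the socket at (133,315). Next I'll fit the head.

```bash
cat > head.py <<'E'
from h import *
from scipy.optimize import least_squares
YS=[102.5,65.5,18.5,-18.5,-65.5,-102.5]
def fit(f,obs,s=1/1.42857,x0=(.58,.02,-.14)):
    P=np.array([o[0] for o in obs])/1000;U=np.array([o[1] for o in obs])*s
    def w(h,p):
        c,n=np.cos(h[2]),np.sin(h[2]);return [h[0]+c*p[0]-n*p[1],h[1]+n*p[0]+c*p[1],p[2]]
    r=least_squares(lambda h:np.concatenate([w2px(f,w(h,p),True)-u for p,u in zip(P,U)]),x0,loss='soft_l1')
    return r.x,r.fun,w
E
python3 - <<'E'
from head import *
px=[251,294,351,396,455,499];py=[204,204,203,203,205,205]
obs=[((52,y,98),(a,b)) for y,a,b in zip(YS,px,py)]+[((-52,-102.5,98),(491,325))]
obs+=[((100,145,104),(202,152)),((100,-145,104),(554,152)),((-100,145,104),(220,373)),((-100,-145,104),(535,376))]
h,r,w=fit('w1',obs);print(h[:2].round(4),np.degrees(h[2]),abs(r).max().round(2),np.round(r,1))
for i,y in enumerate(YS[1:5]): print('bore',i+1,np.round(w(h,(-.052,y/1000,.098)),4))
s=1/1.42857
def q(l,z,n):
    p=np.array([px2w('w1',u*s,v*s,z,True)[:2] for u,v in l]);print(n,p.mean(0).round(4),'edges',[(np.hypot(*d).round(3),np.degrees(np.arctan2(d[1],d[0])).round(0)) for d in np.roll(p,-1,0)-p])
q([(283,216),(324,202),(338,243),(300,260)],.12,'wadA')
q([(266,276),(308,278),(301,346),(259,342)],.122,'grey')
q([(358,268),(400,275),(389,337),(344,333)],.12,'wood')
q([(438,288),(482,283),(486,328),(442,332)],.12,'wadB')
for p in [(121,354),(167,352),(134,402),(181,401),(133,315)]: print(p,px2w('w1',p[0]*s,p[1]*s,.029,True).round(4))
q([(655,202),(788,208),(770,352),(677,366)],.04,'tub')
E
```

```text
[0.5831 0.0239] -8.748500775086661 1.4 [ 0.2  0.8 -0.1 -0.  -0.3  0.2  0.3  0.2 -0.1 -0.5  0.4  0.5  0.8  0.3
 -1.4 -0.5  0.  -1.1  0.3 -0.7 -0.5  0.6]
bore 1 [0.5417 0.0965 0.098 ]
bore 2 [0.5345 0.0501 0.098 ]
bore 3 [0.5289 0.0135 0.098 ]
bore 4 [ 0.5218 -0.0329  0.098 ]
wadA [0.6233 0.0656] edges [(np.float64(0.034), np.float64(-81.0)), (np.float64(0.034), np.float64(-171.0)), (np.float64(0.034), np.float64(105.0)), (np.float64(0.037), np.float64(11.0))]
grey [0.5621 0.1012] edges [(np.float64(0.035), np.float64(-101.0)), (np.float64(0.059), np.float64(162.0)), (np.float64(0.037), np.float64(77.0)), (np.float64(0.059), np.float64(-20.0))]
wood [0.5574 0.0277] edges [(np.float64(0.033), np.float64(-108.0)), (np.float64(0.053), np.float64(162.0)), (np.float64(0.037), np.float64(77.0)), (np.float64(0.056), np.float64(-22.0))]
wadB [ 0.5437 -0.043 ] edges [(np.float64(0.035), np.float64(-91.0)), (np.float64(0.039), np.float64(180.0)), (np.float64(0.036), np.float64(87.0)), (np.float64(0.038), np.float64(-2.0))]
(121, 354) [0.5084 0.352  0.029 ]
(167, 352) [0.5044 0.2836 0.029 ]
(134, 402) [0.4428 0.3592 0.029 ]
(181, 401) [0.4402 0.2874 0.029 ]
(133, 315) [0.5539 0.3153 0.029 ]
tub [ 0.4934 -0.3745] edges [(np.float64(0.207), np.float64(-95.0)), (np.float64(0.189), np.float64(177.0)), (np.float64(0.161), np.float64(85.0)), (np.float64(0.198), np.float64(11.0))]
```

>>> play_rows --pt "0.36 -0.02 -0.02 -0.02 5" --pt "0.36 -0.04 -0.04 -0.04 5" --pt "0.36 -0.052 -0.045 -0.075 5" --pt "0.36 -0.052 -0.045 -0.11 5" --pt "0.36 -0.052 -0.045 -0.14 5" --pt "0.36 -0.052 -0.045 -0.165 5" --pt "0.36 -0.052 -0.045 -0.165 5" --pt "0.36 -0.052 -0.045 -0.165 5" --newtons 30

```text
time_s: 2.53
tool_pos: [0.5417, -0.0499, 0.1648]
orientation: [[-0.004, 0.998, -0.061], [-0.001, -0.061, -0.998], [-1.0, -0.004, 0.001]]
force: [0.6, 0.4, 0.9]
grip_width: 0.0549
```

```bash
python3 - <<'E'
from h import *
s=sense();print(s['time_s'],s['tool_pos'].round(4),s['grip_width'])
snap('wrist','w2');a=cv2.imread('pics/w2.png');cv2.imwrite('pics/w2b.png',cv2.resize(a,(800,600),interpolation=cv2.INTER_CUBIC))
E
```

```text
2.5333 [ 0.5417 -0.0499  0.1648] 0.054906325938534555
```

View pics/w2b.png

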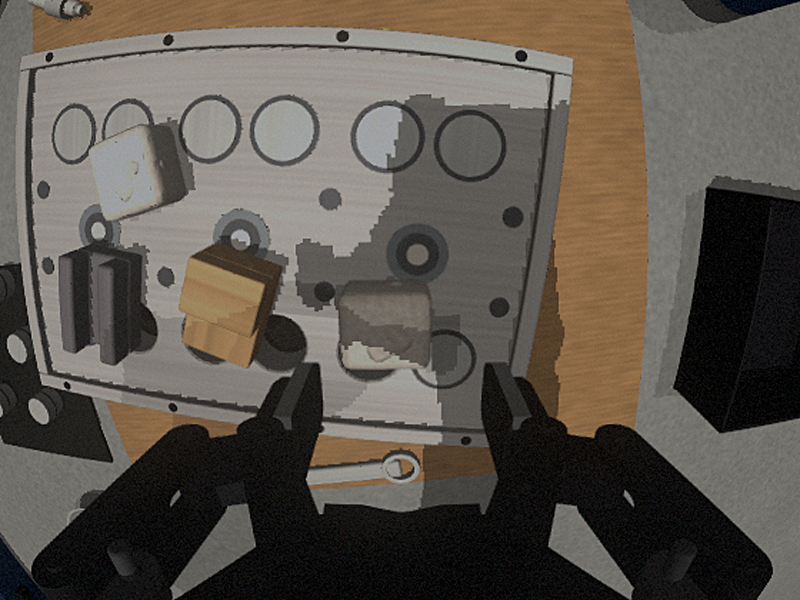

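Close up, wad B's top is at (385,330), wood at (230,300), grey at (97,308) and wad A at (135,172). I'll turn these into positions.

```bash
python3 - <<'E'
from h import *
s=1/1.42857
def q(l,z,n):
    p=np.array([px2w('w2',u*s,v*s,z,True)[:2] for u,v in l]);print(n,p.mean(0).round(4),'edges',[(np.hypot(*d).round(3),np.degrees(np.arctan2(d[1],d[0])).round(0)) for d in np.roll(p,-1,0)-p])
q([(338,296),(430,294),(431,368),(342,369)],.128,'wadB')
q([(196,258),(277,276),(258,332),(180,306)],.13,'wood tall')
q([(180,306),(262,326),(250,367),(182,347)],.118,'wood low')
q([(61,250),(140,258),(127,362),(63,349)],.128,'grey')
q([(90,153),(150,126),(184,189),(113,219)],.13,'wadA')
E
```

```text
wadB [ 0.5448 -0.0433] edges [(np.float64(0.037), np.float64(-92.0)), (np.float64(0.033), np.float64(178.0)), (np.float64(0.038), np.float64(87.0)), (np.float64(0.033), np.float64(-3.0))]
wood tall [0.5666 0.0217] edges [(np.float64(0.036), np.float64(-106.0)), (np.float64(0.027), np.float64(153.0)), (np.float64(0.037), np.float64(69.0)), (np.float64(0.024), np.float64(-31.0))]
wood low [0.5427 0.0354] edges [(np.float64(0.041), np.float64(-106.0)), (np.float64(0.022), np.float64(155.0)), (np.float64(0.036), np.float64(72.0)), (np.float64(0.021), np.float64(-10.0))]
grey [0.5639 0.0954] edges [(np.float64(0.048), np.float64(-100.0)), (np.float64(0.054), np.float64(157.0)), (np.float64(0.043), np.float64(80.0)), (np.float64(0.053), np.float64(-17.0))]
wadA [0.6227 0.0588] edges [(np.float64(0.034), np.float64(-81.0)), (np.float64(0.031), np.float64(-155.0)), (np.float64(0.039), np.float64(102.0)), (np.float64(0.032), np.float64(15.0))]
```

>>> play_rows --pt "0.36 0.003 0.005 -0.01 0" --pt "0.36 0.003 0.005 -0.025 0" --pt "0.36 0.003 0.005 -0.045 0" --pt "0.36 0.003 0.005 -0.062 0" --pt "0.36 0.003 0.005 -0.062 0" --pt "0.36 0.003 0.005 -0.062 0" --pt "0.9 0.003 0.005 -0.062 0" --pt "0.9 0.003 0.005 -0.062 0" --pt "0.9 0.003 0.005 -0.062 0" --pt "0.9 0.003 0.005 -0.062 0" --pt "0.9 0.003 0.005 -0.062 0" --pt "0.9 0.003 0.005 -0.062 0" --newtons 30

```text
time_s: 3.58
tool_pos: [0.5476, -0.0449, 0.1057]
orientation: [[0.003, 0.998, -0.061], [-0.001, -0.061, -0.998], [-1.0, 0.003, 0.001]]
force: [-0.0, -0.8, 7.2]
grip_width: 0.0393
```

>>> play_rows --pt "0.9 0 0 0.02 0" --pt "0.9 0 0 0.05 0" --pt "0.9 0 0 0.085 0" --pt "0.9 0 -0.03 0.1 0" --pt "0.9 0 -0.065 0.1 0" --pt "0.9 0 -0.1 0.1 0" --pt "0.9 0 -0.135 0.1 0" --pt "0.9 0 -0.17 0.1 0" --pt "0.9 0 -0.205 0.1 0"

```text
time_s: 4.33
tool_pos: [0.5474, -0.2515, 0.2065]
orientation: [[0.004, 0.998, -0.061], [-0.001, -0.061, -0.998], [-1.0, 0.004, 0.001]]
force: [0.5, -0.1, 0.3]
grip_width: 0.0393
```

>>> play_rows --pt "0.9 0.005 -0.04 0 0" --pt "0.9 0.01 -0.08 0 0" --pt "0.9 0.015 -0.115 -0.02 0" --pt "0.9 0.015 -0.115 -0.06 0" --pt "0.9 0.015 -0.115 -0.1 0" --pt "0.9 0.015 -0.115 -0.135 0" --pt "0.9 0.015 -0.115 -0.135 0" --pt "0.3 0.015 -0.115 -0.135 0" --pt "0.3 0.015 -0.115 -0.135 0" --pt "0.3 0.015 -0.115 -0.135 0" --pt "0.3 0.015 -0.115 -0.1 0" --pt "0.3 0.015 -0.115 -0.06 0"

```text
time_s: 5.33
tool_pos: [0.5615, -0.3656, 0.1472]
orientation: [[0.002, 0.998, -0.061], [0.0, -0.061, -0.998], [-1.0, 0.002, -0.001]]
force: [0.3, -0.3, 1.0]
grip_width: 0.0597
```

```bash
python3 - <<'E'
from h import *
s=sense();print(s['time_s'],s['tool_pos'].round(4),s['grip_width'])
snap('scene','s2')
a=cv2.imread('pics/s2.png')[140:390,130:390]; cv2.imwrite('pics/s2b.png',cv2.resize(a,None,fx=2.3,fy=2.3,interpolation=cv2.INTER_CUBIC))
E
```

```text
5.3333 [ 0.5615 -0.3656  0.1472] 0.05966303578530377
```

View pics/s2b.png

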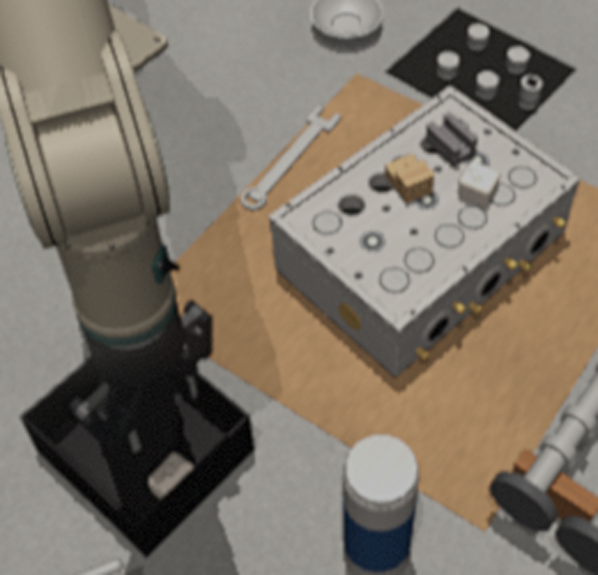

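Wad B is in the tub (170,475) and the others haven't moved. Wood is next.

>>> play_rows --pt "0.36 0 0.02 0.04 -5" --pt "0.36 0 0.055 0.06 -10" --pt "0.36 0 0.095 0.06 -14" --pt "0.36 0 0.135 0.06 -14" --pt "0.36 0 0.175 0.06 -14" --pt "0.36 0 0.215 0.06 -14" --pt "0.36 0 0.255 0.06 -14" --pt "0.36 0 0.295 0.06 -14" --pt "0.36 0 0.335 0.06 -14" --pt "0.36 0 0.37 0.06 -14" --pt "0.36 0 0.391 0.05 -14" --pt "0.36 0 0.391 0.02 -14"

```text
time_s: 6.38
tool_pos: [0.5719, 0.03, 0.1843]
orientation: [[0.029, 0.956, -0.292], [-0.007, -0.292, -0.957], [-1.0, 0.029, -0.002]]
force: [0.7, 1.0, 0.6]
grip_width: 0.0546
```

```bash
python3 - <<'E'
from h import *
s=sense();print(s['time_s'],s['tool_pos'].round(4),s['grip_width'],s['orientation'][:,2])
snap('wrist','w3');a=cv2.imread('pics/w3.png');cv2.imwrite('pics/w3b.png',cv2.resize(a,(800,600),interpolation=cv2.INTER_CUBIC))
E
```

```text
6.3833 [0.5719 0.03   0.1843] 0.054647553245751344 [-0.29165563 -0.95652125 -0.00202129]
```

View pics/w3b.png

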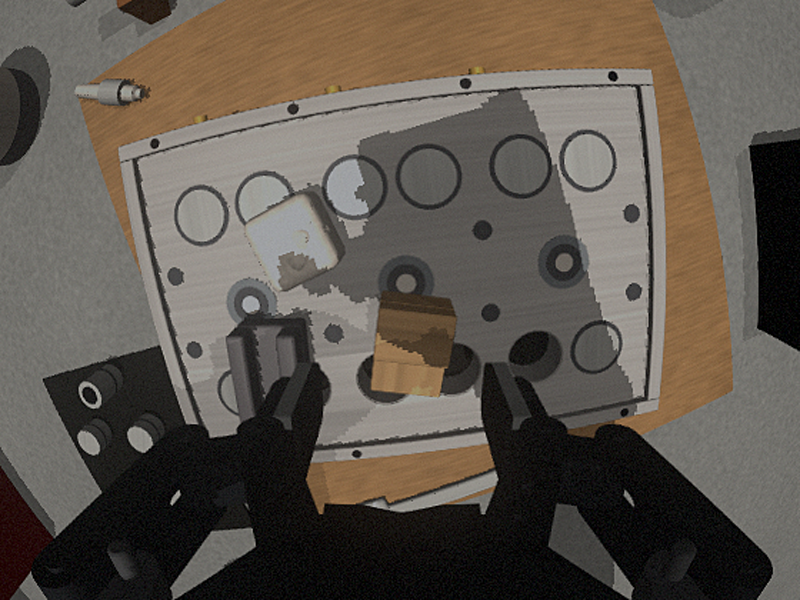

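```bash
cat >> h.py <<'E'
def quad(f,l,z,n):
    s=.7
    p=np.array([px2w(f,u*s,v*s,z,True)[:2] for u,v in l]);print(n,p.mean(0).round(4),'edges',[(np.hypot(*d).round(3),np.degrees(np.arctan2(d[1],d[0])).round(0)) for d in np.roll(p,-1,0)-p])
E
python3 - <<'E'
from h import *
quad('w3',[(381,303),(455,310),(452,367),(376,360)],.13,'tall')
quad('w3',[(376,360),(452,367),(445,397),(371,391)],.118,'low')
quad('w3',[(230,333),(310,333),(310,400),(243,420)],.128,'grey')
quad('w3',[(246,225),(305,195),(342,250),(282,290)],.13,'wadA')
E
```

```text
tall [0.5663 0.0246] edges [(np.float64(0.033), np.float64(-113.0)), (np.float64(0.028), np.float64(162.0)), (np.float64(0.036), np.float64(67.0)), (np.float64(0.028), np.float64(-23.0))]
low [0.5403 0.0344] edges [(np.float64(0.038), np.float64(-113.0)), (np.float64(0.017), np.float64(153.0)), (np.float64(0.038), np.float64(68.0)), (np.float64(0.017), np.float64(-26.0))]
grey [0.5666 0.0974] edges [(np.float64(0.04), np.float64(-106.0)), (np.float64(0.035), np.float64(159.0)), (np.float64(0.04), np.float64(93.0)), (np.float64(0.048), np.float64(-17.0))]
wadA [0.6243 0.0636] edges [(np.float64(0.03), np.float64(-83.0)), (np.float64(0.029), np.float64(-164.0)), (np.float64(0.033), np.float64(106.0)), (np.float64(0.034), np.float64(10.0))]
```

>>> play_rows --pt "0.36 -0.012 -0.003 -0.01 -4" --pt "0.36 -0.012 -0.003 -0.03 -4" --pt "0.36 -0.012 -0.003 -0.055 -4" --pt "0.36 -0.012 -0.003 -0.079 -4" --pt "0.36 -0.012 -0.003 -0.079 -4" --pt "0.36 -0.012 -0.003 -0.079 -4" --pt "0.9 -0.012 -0.003 -0.079 -4" --pt "0.9 -0.012 -0.003 -0.079 -4" --pt "0.9 -0.012 -0.003 -0.079 -4" --pt "0.9 -0.012 -0.003 -0.079 -4" --pt "0.9 -0.012 -0.003 -0.079 -4"

```text
time_s: 7.35
tool_pos: [0.5564, 0.023, 0.1001]
orientation: [[0.019, 0.933, -0.361], [-0.011, -0.36, -0.933], [-1.0, 0.022, 0.004]]
force: [-0.1, -0.2, 7.0]
grip_width: 0.0353
```

>>> play_rows --pt "0.9 0 0 0.02 0" --pt "0.9 0 0 0.05 0" --pt "0.9 0 0 0.085 0" --pt "0.9 0 -0.03 0.1 0" --pt "0.9 0 -0.065 0.1 4" --pt "0.9 0 -0.1 0.1 8" --pt "0.9 0 -0.135 0.1 12" --pt "0.9 0 -0.17 0.1 16" --pt "0.9 0 -0.205 0.1 20" --pt "0.9 0 -0.24 0.1 20" --pt "0.9 0 -0.275 0.1 20" --pt "0.9 0 -0.31 0.1 20"

```text
time_s: 8.35
tool_pos: [0.5563, -0.2892, 0.2016]
orientation: [[0.023, 1.0, -0.02], [-0.005, -0.02, -1.0], [-1.0, 0.023, 0.005]]
force: [0.3, 0.2, 0.2]
grip_width: 0.0358
```

>>> play_rows --pt "0.9 -0.025 -0.025 0 0" --pt "0.9 -0.05 -0.05 0 0" --pt "0.9 -0.07 -0.074 0 0" --pt "0.9 -0.07 -0.074 -0.04 0" --pt "0.9 -0.07 -0.074 -0.08 0" --pt "0.9 -0.07 -0.074 -0.12 0" --pt "0.9 -0.07 -0.074 -0.13 0" --pt "0.9 -0.07 -0.074 -0.13 0" --pt "0.3 -0.07 -0.074 -0.13 0" --pt "0.3 -0.07 -0.074 -0.13 0" --pt "0.3 -0.07 -0.074 -0.1 0" --pt "0.3 -0.07 -0.074 -0.06 0"

```text
time_s: 9.35
tool_pos: [0.4854, -0.3623, 0.1421]
orientation: [[0.021, 1.0, -0.02], [-0.003, -0.02, -1.0], [-1.0, 0.021, 0.003]]
force: [1.0, 0.0, 0.3]
grip_width: 0.0596
```

>>> play_rows --pt "0.3 0 0 0.03 -5" --pt "0.36 0.01 0.03 0.06 -10" --pt "0.36 0.02 0.07 0.06 -15" --pt "0.36 0.03 0.11 0.06 -15" --pt "0.36 0.04 0.15 0.06 -15" --pt "0.36 0.05 0.19 0.06 -15" --pt "0.36 0.06 0.23 0.06 -15" --pt "0.36 0.07 0.27 0.06 -15" --pt "0.36 0.08 0.31 0.06 -15" --pt "0.36 0.085 0.345 0.06 -15" --pt "0.36 0.085 0.345 0.06 -15" --pt "0.36 0.085 0.345 0.06 -15"

```text
time_s: 10.35
tool_pos: [0.5719, -0.0138, 0.2048]
orientation: [[0.024, 0.962, -0.272], [-0.007, -0.272, -0.962], [-1.0, 0.025, 0.0]]
force: [0.5, -1.1, -0.1]
grip_width: 0.055
```

```bash
python3 - <<'E'
from h import *
s=sense();print(s['time_s'],s['tool_pos'].round(4),s['grip_width'],s['orientation'].round(3).tolist())
snap('wrist','w4');a=cv2.imread('pics/w4.png');cv2.imwrite('pics/w4b.png',cv2.resize(a,(800,600),interpolation=cv2.INTER_CUBIC))
E
```

```text
10.35 [ 0.5719 -0.0138  0.2048] 0.05500855376367178 [[0.024, 0.962, -0.272], [-0.007, -0.272, -0.962], [-1.0, 0.025, 0.0]]
```

View pics/w4b.png

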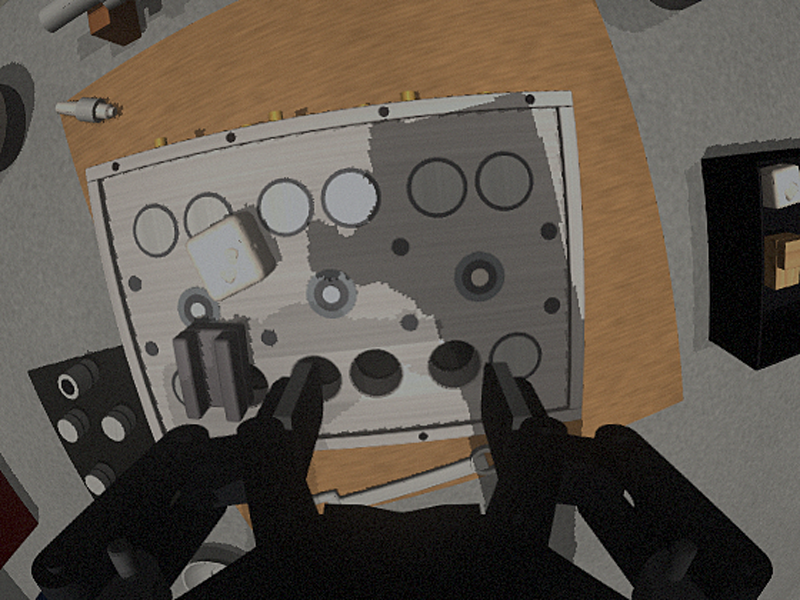

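Wood is in the tub (785,260). Grey (215,370) and wad A (230,255) haven't moved. I'll grasp grey.

>>> play_rows --pt "0.36 -0.003 0.035 0 -2" --pt "0.36 -0.005 0.07 0 -2" --pt "0.36 -0.007 0.1 0 -2" --pt "0.36 -0.007 0.112 -0.02 -2" --pt "0.36 -0.007 0.112 -0.05 -2" --pt "0.36 -0.007 0.112 -0.05 -2" --pt "0.36 -0.007 0.112 -0.075 -2" --pt "0.36 -0.007 0.112 -0.099 -2" --pt "0.36 -0.007 0.112 -0.099 -2" --pt "0.36 -0.007 0.112 -0.099 -2" --pt "0.9 -0.007 0.112 -0.099 -2" --pt "0.9 -0.007 0.112 -0.099 -2"

```text
time_s: 11.4
tool_pos: [0.5661, 0.0947, 0.1078]
orientation: [[0.026, 0.95, -0.31], [-0.009, -0.31, -0.951], [-1.0, 0.028, 0.001]]
force: [2.1, 0.7, -1.0]
grip_width: 0.0354
```

>>> play_rows --pt "0.9 0 0 0 0" --pt "0.9 0 0 0 0" --pt "0.9 0 0 0.02 0" --pt "0.9 0 0 0.05 0" --pt "0.9 0 0 0.085 0" --pt "0.9 0 -0.03 0.1 0" --pt "0.9 0 -0.065 0.1 4" --pt "0.9 0 -0.1 0.1 8" --pt "0.9 0 -0.135 0.1 12" --pt "0.9 0 -0.17 0.1 16" --pt "0.9 0 -0.18 0.1 16" --pt "0.9 0 -0.18 0.1 16"

```text
time_s: 12.4
tool_pos: [0.5656, -0.0906, 0.2084]
orientation: [[0.028, 0.999, -0.044], [-0.004, -0.044, -0.999], [-1.0, 0.029, 0.003]]
force: [0.5, 0.3, 0.2]
grip_width: 0.0353
```

>>> play_rows --pt "0.9 -0.01 -0.04 0 0" --pt "0.9 -0.02 -0.08 0 0" --pt "0.9 -0.03 -0.12 0 0" --pt "0.9 -0.04 -0.16 0 0" --pt "0.9 -0.04 -0.2 0 0" --pt "0.9 -0.04 -0.24 0 0" --pt "0.9 -0.04 -0.272 -0.02 0" --pt "0.9 -0.04 -0.272 -0.06 0" --pt "0.9 -0.04 -0.272 -0.1 0" --pt "0.9 -0.04 -0.272 -0.13 0" --pt "0.9 -0.04 -0.272 -0.13 0" --pt "0.9 -0.04 -0.272 -0.13 0"

```text
time_s: 13.4
tool_pos: [0.5257, -0.3604, 0.0775]
orientation: [[0.026, 0.999, -0.043], [-0.002, -0.043, -0.999], [-1.0, 0.026, 0.001]]
force: [0.4, -0.2, 0.7]
grip_width: 0.0352
```

>>> play_rows --pt "0.3 0 0 0 0" --pt "0.3 0 0 0 0" --pt "0.3 0 0 0.02 0" --pt "0.3 0 0 0.06 0" --pt "0.3 0 0.0 0.1 5" --pt "0.3 0.01 0.03 0.13 10" --pt "0.3 0.02 0.065 0.13 14" --pt "0.3 0.03 0.1 0.13 14" --pt "0.3 0.04 0.135 0.13 14" --pt "0.3 0.05 0.17 0.13 14" --pt "0.3 0.06 0.205 0.13 14" --pt "0.3 0.06 0.205 0.13 14"

```text
time_s: 14.4
tool_pos: [0.5896, -0.1442, 0.2105]
orientation: [[0.032, 0.977, 0.212], [0.011, 0.212, -0.977], [-0.999, 0.034, -0.004]]
force: [-0.1, 2.1, 0.6]
grip_width: 0.06
```

>>> play_rows --pt "0.3 0 0.035 0 0" --pt "0.3 0.01 0.07 0 0" --pt "0.3 0.01 0.105 0 0" --pt "0.3 0.01 0.14 0 0" --pt "0.3 0.01 0.16 0 0" --pt "0.3 0.01 0.16 0 0" --pt "0.3 0.01 0.16 0 0"

```text
time_s: 14.98
tool_pos: [0.6004, 0.0177, 0.2127]
orientation: [[0.036, 0.976, 0.216], [0.011, 0.216, -0.976], [-0.999, 0.037, -0.003]]
force: [-0.5, 0.3, -0.1]
grip_width: 0.0597
```

```bash
python3 - <<'E'
from h import *
s=sense();print(s['time_s'],s['tool_pos'].round(4),s['grip_width'],s['orientation'].round(3).tolist())
snap('wrist','w5');a=cv2.imread('pics/w5.png');cv2.imwrite('pics/w5b.png',cv2.resize(a,(800,600),interpolation=cv2.INTER_CUBIC))
E
```

```text
14.9833 [0.6004 0.0177 0.2127] 0.059651216300961506 [[0.036, 0.976, 0.216], [0.011, 0.216, -0.976], [-0.999, 0.037, -0.003]]
```

View pics/w5b.png

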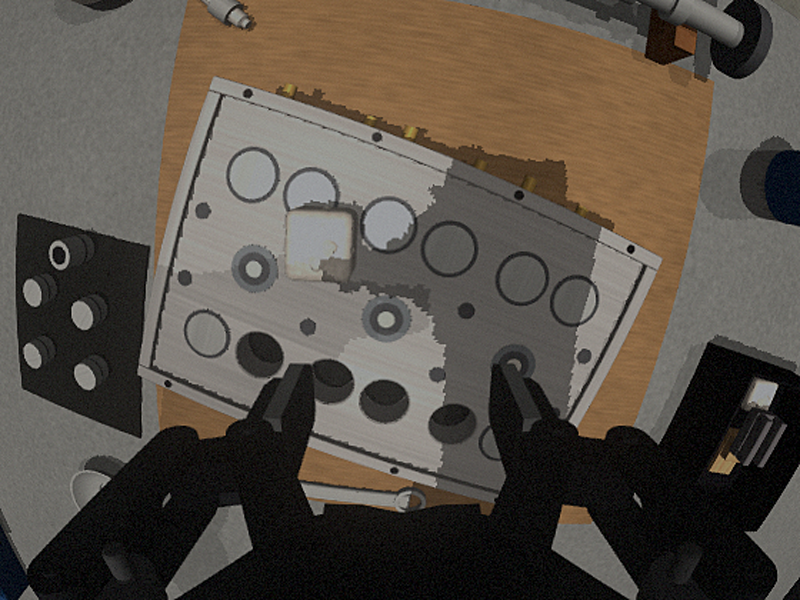

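The three pieces are in the tub at (745,430). Wad A is square to the jaws at (320,245). The tool has picked up about 2° of tilt, which I'll correct before the tappets.

```bash
python3 - <<'E'
from h import *
quad('w5',[(287,210),(350,208),(352,280),(289,277)],.13,'wadA')
E
```

```text
wadA [0.6252 0.0658] edges [(np.float64(0.032), np.float64(-77.0)), (np.float64(0.036), np.float64(-167.0)), (np.float64(0.033), np.float64(100.0)), (np.float64(0.034), np.float64(12.0))]
```

>>> play_rows --pt "0.3 0.012 0.023 0 0" --pt "0.3 0.024 0.046 -0.02 0" --pt "0.3 0.024 0.046 -0.05 0" --pt "0.3 0.024 0.046 -0.05 0" --pt "0.3 0.024 0.046 -0.08 0" --pt "0.3 0.024 0.046 -0.107 0" --pt "0.3 0.024 0.046 -0.107 0" --pt "0.3 0.024 0.046 -0.107 0" --pt "0.9 0.024 0.046 -0.107 0" --pt "0.9 0.024 0.046 -0.107 0" --pt "0.9 0.024 0.046 -0.107 0" --pt "0.9 0.024 0.046 -0.107 0"

```text
time_s: 16.03
tool_pos: [0.6259, 0.0601, 0.1082]
orientation: [[0.039, 0.977, 0.212], [0.009, 0.212, -0.977], [-0.999, 0.04, -0.001]]
force: [-1.5, -1.8, 5.6]
grip_width: 0.0373
```

>>> play_rows --pt "0.9 0 0 0 0" --pt "0.9 0 0 0.02 0" --pt "0.9 0 0 0.05 0" --pt "0.9 0 0 0.085 0" --pt "0.9 0 -0.03 0.1 0" --pt "0.9 0 -0.065 0.1 -4" --pt "0.9 0 -0.1 0.1 -8" --pt "0.9 0 -0.135 0.1 -12" --pt "0.9 0 -0.17 0.1 -12" --pt "0.9 0 -0.2 0.1 -12" --pt "0.9 0 -0.2 0.1 -12" --pt "0.9 0 -0.2 0.1 -12"

```text
time_s: 17.03
tool_pos: [0.6258, -0.1434, 0.2094]
orientation: [[0.042, 0.999, -0.001], [-0.001, -0.001, -1.0], [-0.999, 0.042, 0.001]]
force: [-0.0, 1.6, -0.1]
grip_width: 0.0369
```

>>> play_rows --pt "0.9 -0.02 -0.04 0 0" --pt "0.9 -0.04 -0.08 0 0" --pt "0.9 -0.06 -0.12 0 0" --pt "0.9 -0.08 -0.16 0 0" --pt "0.9 -0.1 -0.2 0 0" --pt "0.9 -0.11 -0.225 0 0" --pt "0.9 -0.11 -0.225 -0.02 0" --pt "0.9 -0.11 -0.225 -0.05 0" --pt "0.9 -0.11 -0.225 -0.09 0" --pt "0.9 -0.11 -0.225 -0.1 0" --pt "0.9 -0.11 -0.225 -0.1 0"

```text
time_s: 17.95
tool_pos: [0.5145, -0.3656, 0.1068]
orientation: [[0.037, 0.999, 0.001], [0.004, 0.0, -1.0], [-0.999, 0.037, -0.004]]
force: [0.7, 1.0, -0.5]
grip_width: 0.0373
```

```bash
python3 - <<'E'
from h import *
s=sense();print(s['time_s'],s['tool_pos'].round(4),s['grip_width'],s['orientation'].round(3).tolist())
snap('side','d5');a=cv2.imread('pics/d5.png')[100:320,150:380];cv2.imwrite('pics/d5b.png',cv2.resize(a,None,fx=2.6,fy=2.6,interpolation=cv2.INTER_CUBIC))
E
```

```text
17.95 [ 0.5145 -0.3656  0.1068] 0.03730531159610757 [[0.037, 0.999, 0.001], [0.004, 0.0, -1.0], [-0.999, 0.037, -0.004]]
```

View pics/d5b.png

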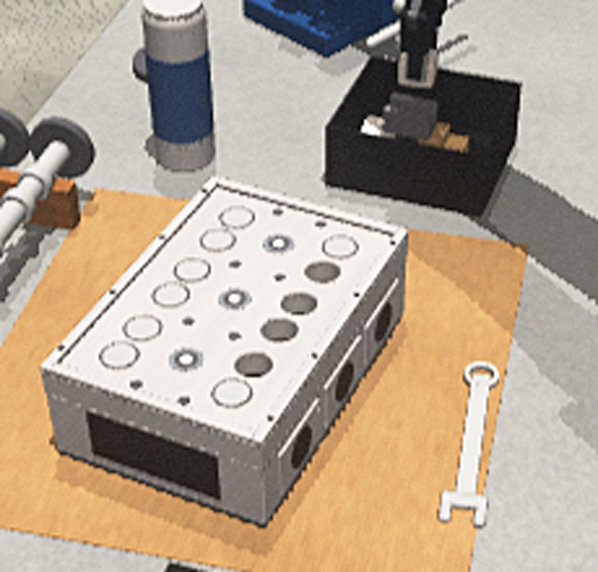

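The head is clear, and grey sits on top of the pile in the tub. I'll drop the last wad beside the pile, on the +y side.

>>> play_rows --pt "0.9 0 0.03 0 0" --pt "0.9 0.005 0.05 0 0" --pt "0.9 0.005 0.05 -0.012 0" --pt "0.9 0.005 0.05 -0.012 0" --pt "0.9 0.005 0.05 -0.012 0" --pt "0.36 0.005 0.05 -0.012 0" --pt "0.36 0.005 0.05 -0.012 0" --pt "0.36 0.005 0.05 0 0" --pt "0.36 0.005 0.05 0.03 0" --pt "0.36 0.005 0.05 0.07 0" --pt "0.36 0.005 0.05 0.11 0" --pt "0.36 0.005 0.05 0.15 0"

```text
time_s: 19.0
tool_pos: [0.5206, -0.3173, 0.2622]
orientation: [[0.041, 0.999, -0.001], [0.0, -0.001, -1.0], [-0.999, 0.041, -0.0]]
force: [0.3, -1.2, -0.8]
grip_width: 0.0545
```

```bash
python3 - <<'E'
from h import *
s=sense();print(s['time_s'],s['tool_pos'].round(4),s['grip_width'],s['orientation'].round(3).tolist())
c=snap('wrist','w6');a=cv2.imread('pics/w6.png')
c=snap('side','d6');b=cv2.imread('pics/d6.png')[100:220,250:380]
o=np.zeros((420,800,3),np.uint8);o[:,:455]=a[:,80:535];b=cv2.resize(b,(345,318),interpolation=cv2.INTER_CUBIC);o[:318,455:]=b
cv2.imwrite('pics/w6b.png',o)
E
```

```text
19.0 [ 0.5206 -0.3173  0.2622] 0.0544709092043504 [[0.041, 0.999, -0.001], [0.0, -0.001, -1.0], [-0.999, 0.041, -0.0]]
```

View pics/w6b.png

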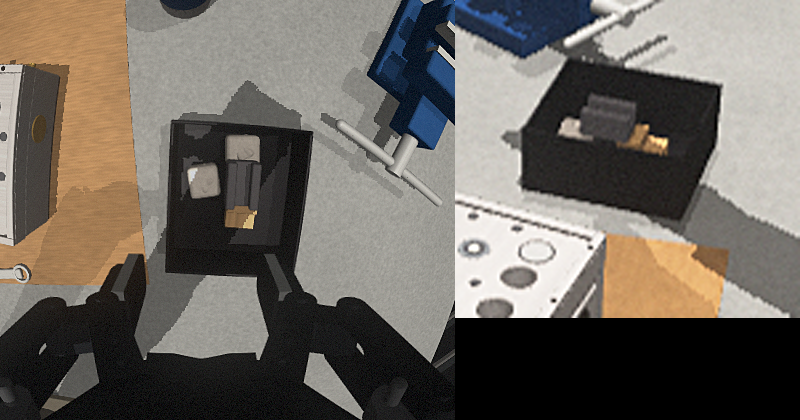

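All four pieces are in the tub and the head is clear (11 views used). Now I'll go over the mat.

>>> play_rows --pt "0.4 0 0.035 0 0" --pt "0.4 0 0.075 0 0" --pt "0.4 0 0.115 0 0" --pt "0.4 0 0.155 0 0" --pt "0.4 0 0.195 0 0" --pt "0.4 0 0.235 0 0" --pt "0.4 0 0.275 0 0" --pt "0.4 0 0.315 0 0" --pt "0.4 0 0.34 0 0" --pt "0.4 0 0.34 0 0" --pt "0.4 0 0.34 0 0"

```text
time_s: 20.02
tool_pos: [0.5248, 0.0216, 0.2686]
orientation: [[0.055, 0.999, 0.003], [-0.007, 0.003, -1.0], [-0.998, 0.055, 0.007]]
force: [0.4, -1.4, 0.4]
grip_width: 0.0514
```

>>> play_rows --pt "0.4 0 0.035 0 0" --pt "0.4 0 0.075 0 0" --pt "0.4 0 0.115 0 0" --pt "0.4 0 0.155 0 0" --pt "0.4 0 0.195 -0.02 0" --pt "0.4 -0.01 0.235 -0.04 0" --pt "0.4 -0.02 0.27 -0.06 0" --pt "0.4 -0.02 0.295 -0.06 0" --pt "0.4 -0.02 0.295 -0.06 0" --pt "0.4 -0.02 0.295 -0.06 0" --pt "0.4 -0.02 0.295 -0.06 0"

```text
time_s: 20.93
tool_pos: [0.5062, 0.3141, 0.2088]
orientation: [[0.055, 0.998, -0.0], [-0.009, 0.0, -1.0], [-0.998, 0.055, 0.009]]
force: [-0.2, -0.8, 0.3]
grip_width: 0.0515
```

```bash
python3 - <<'E'
from h import *
s=sense();print(s['time_s'],s['tool_pos'].round(4),s['grip_width'],s['orientation'].round(3).tolist(),s['q'].round(2))
snap('wrist','w7');a=cv2.imread('pics/w7.png');cv2.imwrite('pics/w7b.png',cv2.resize(a,(800,600),interpolation=cv2.INTER_CUBIC))
E
```

```text
20.9333 [0.5062 0.3141 0.2088] 0.051467574281351 [[0.055, 0.998, -0.0], [-0.009, 0.0, -1.0], [-0.998, 0.055, 0.009]] [-0.59  0.55 -0.05  1.74  0.09  0.81 -2.27]
```

View pics/w7b.png

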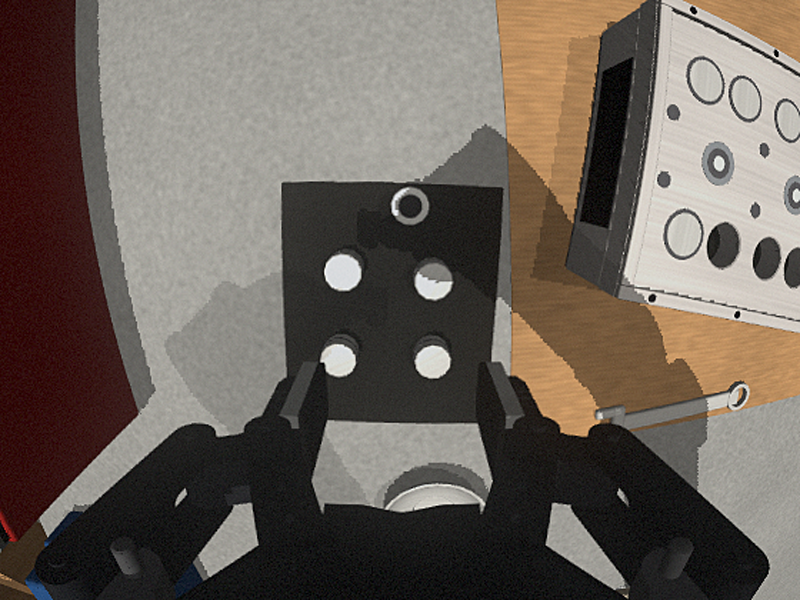

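The four tappets stand at (343,272), (433,280), (338,360) and (433,361), with the socket at (410,206). I'll locate them and also test a way to take the tilt out.

```bash
cat > tap.py <<'E'
from h import *
def tops(f,zone=None):
    g=cv2.cvtColor(cv2.imread(f'pics/{f}.png'),cv2.COLOR_BGR2GRAY); out=[]
    return g
E
python3 - <<'E'
from h import *
for p in [(343,272),(433,280),(338,360),(433,361),(410,206)]: print(p,px2w('w7',p[0]*.7,p[1]*.7,.029,True).round(4))
obs=[((52,y,98),u) for y,u in zip([102.5,65.5,18.5],[(705,80),(745,98),(788,120)])]+[((-52,102.5,98),(684,234)),((-52,65.5,98),(723,246))]
h=np.array([.5831,.0239,np.radians(-8.75)]);c,n=np.cos(h[2]),np.sin(h[2])
for p,u in obs:
    p=np.array(p)/1000; w=[h[0]+c*p[0]-n*p[1],h[1]+n*p[0]+c*p[1],p[2]]; print(w2px('w7',w,True)/.7,u)
E
```

```text
(343, 272) [0.5089 0.3546 0.029 ]
(433, 280) [0.5029 0.2901 0.029 ]
(338, 360) [0.4413 0.3608 0.029 ]
(433, 361) [0.4404 0.2889 0.029 ]
(410, 206) [0.5557 0.3067 0.029 ]
[706.18589936  81.15294861] (705, 80)
[746.01234011  99.22787217] (745, 98)
[788.98454296 120.99584544] (788, 120)
[684.53831195 235.78935451] (684, 234)
[724.91955524 246.80640607] (723, 246)
```

>>> play_rows --pt "0.4 0.03 0 0 0" --pt "0.4 0.07 0 0 0" --pt "0.4 0.11 0 0 0"

```text
time_s: 21.23
tool_pos: [0.6185, 0.3109, 0.2105]
orientation: [[0.057, 0.998, -0.004], [-0.009, -0.003, -1.0], [-0.998, 0.057, 0.009]]
force: [0.6, 0.2, 0.5]
grip_width: 0.0513
```

>>> play_rows --pt "0.4 0 0 0 0" --pt "0.4 0 0 0 0" --pt "0.4 -0.015 0 0 0" --pt "0.4 -0.03 0 0 0" --pt "0.4 -0.045 0 0 0" --pt "0.4 -0.06 0 0 0" --pt "0.4 -0.07 0 0 0" --pt "0.4 -0.08 0 0 0" --pt "0.4 -0.085 0 0 0" --pt "0.4 -0.085 0 0 0" --pt "0.4 -0.085 0 0 0" --pt "0.4 -0.085 0 0 0"

```text
time_s: 22.23
tool_pos: [0.5342, 0.3107, 0.2107]
orientation: [[0.058, 0.998, -0.004], [-0.009, -0.004, -1.0], [-0.998, 0.058, 0.009]]
force: [0.3, -0.9, 0.2]
grip_width: 0.0514
```

```bash
cat > tap.py <<'E'
from h import *
from scipy.ndimage import map_coordinates
TH=np.linspace(0,2*np.pi,72,endpoint=False)
def circ(f,x0,y0,r,z,sign=1,rng=.008):
    g=cv2.GaussianBlur(cv2.imread(f'pics/{f}.png')[:,:,1],(0,0),.7).astype(float)
    def ring(x,y,R):
        P=np.array([w2px(f,(x+R*np.cos(t),y+R*np.sin(t),z),True) for t in TH]); return map_coordinates(g,[P[:,1],P[:,0]],order=1)
    best=(-9,)
    for step,w in ((.002,rng),(.0005,.002),):
        cx,cy=(x0,y0) if best[0]==-9 else best[1:3]
        for x in np.arange(cx-w,cx+w+1e-9,step):
            for y in np.arange(cy-w,cy+w+1e-9,step):
                s=np.clip(sign*(ring(x,y,r-.0012)-ring(x,y,r+.0012)),-20,40).mean()
                if s>best[0]: best=(s,x,y)
    return np.round(best,4)
E
time python3 - <<'E'
from tap import *
for p in [(.5089,.3546),(.5029,.2901),(.4413,.3608),(.4404,.2889)]: print(circ('w7',*p,.014,.029,1))
for f,b in (('w4',(.5289,.0135)),('w5',(.5289,.0135)),('w5',(.5345,.0501)),('w5',(.5417,.0965)),('w5',(.5218,-.0329)),('w7',(.5417,.0965))): print(f,b,circ(f,*b,.0155,.098,-1))
E
```

```text
[40.      0.5089  0.3546]
[40.      0.5014  0.2896]
[39.6982  0.4418  0.3603]
[40.      0.4404  0.2889]
w4 (0.5289, 0.0135) [4.000e+01 5.309e-01 1.350e-02]
w5 (0.5289, 0.0135) [4.000e+01 5.309e-01 1.350e-02]
w5 (0.5345, 0.0501) [29.3842  0.5365  0.0491]
w5 (0.5417, 0.0965) [40.      0.5437  0.0965]
w5 (0.5218, -0.0329) [ 3.62212e+01  5.23300e-01 -3.24000e-02]
w7 (0.5417, 0.0965) [40.      0.5417  0.0985]
real	2m45.410s
user	2m32.369s
sys	0m9.322s
```

```bash
cat > tap.py <<'E'
from h import *
from scipy.ndimage import map_coordinates
from scipy.optimize import minimize
TH=np.linspace(0,2*np.pi,72,endpoint=False)
def proj(f,P):
    K,T=load(f); c=(P-T[:3,3])@T[:3,:3]; r=np.hypot(c[:,0],c[:,1]); t=np.arctan2(r,c[:,2])/r
    return K[0,0]*c[:,0]*t+K[0,2],K[1,1]*c[:,1]*t+K[1,2]
def circ(f,x0,y0,r,z,sign=1,rng=.006):
    g=cv2.GaussianBlur(cv2.imread(f'pics/{f}.png')[:,:,1],(0,0),.7).astype(float)
    def ring(x,y,R):
        u,v=proj(f,np.c_[x+R*np.cos(TH),y+R*np.sin(TH),TH*0+z]); return map_coordinates(g,[v,u],order=1)
    s=lambda x,y:(sign*np.clip(sign*(ring(x,y,r-.0015)-ring(x,y,r+.0015)),-30,100)).mean()*sign
    c=[(s(x,y),x,y) for x in np.arange(x0-rng,x0+rng,.001) for y in np.arange(y0-rng,y0+rng,.001)]
    b=max(c); m=minimize(lambda p:-s(*(p/1000)),np.array(b[1:])*1000,method='Nelder-Mead')
    return np.round(m.x/1000,4),round(-m.fun,1)
E
time python3 - <<'E'
from tap import *
for p in [(.5089,.3546),(.5029,.2901),(.4413,.3608),(.4404,.2889)]: print(*circ('w7',*p,.014,.029,1))
for f,b in (('w4',(.5289,.0135)),('w5',(.5289,.0135)),('w5',(.5345,.0501)),('w5',(.5417,.0965)),('w5',(.5218,-.0329)),('w7',(.5417,.0965))): print(f,b,*circ(f,*b,.0155,.098,-1))
E
```

```text
[0.5089 0.3556] 100.0
[0.5015 0.2901] 88.7
[0.4413 0.3605] 96.4
[0.4402 0.2894] 100.0
w4 (0.5289, 0.0135) [0.5299 0.014 ] 95.1
w5 (0.5289, 0.0135) [0.5302 0.0142] 92.4
w5 (0.5345, 0.0501) [0.5362 0.0503] 67.3
w5 (0.5417, 0.0965) [0.5434 0.0968] 83.5
w5 (0.5218, -0.0329) [ 0.5231 -0.0319] 61.0
w7 (0.5417, 0.0965) [0.5427 0.0985] 100.0
real	0m7.651s
user	0m5.994s
sys	0m0.828s
```

>>> play_rows --pt "0.4 -0.017 -0.01 -0.03 0" --pt "0.4 -0.033 -0.021 -0.06 0" --pt "0.4 -0.033 -0.021 -0.09 0" --pt "0.4 -0.033 -0.021 -0.12 0" --pt "0.4 -0.033 -0.021 -0.12 0" --pt "0.4 -0.033 -0.021 -0.12 0"

```text
time_s: 22.73
tool_pos: [0.501, 0.289, 0.0896]
orientation: [[0.056, 0.998, -0.005], [-0.011, -0.004, -1.0], [-0.998, 0.056, 0.011]]
force: [0.5, -0.6, -0.1]
grip_width: 0.0511
```

```bash
python3 - <<'E'
from tap import *
s=sense();print(s['time_s'],s['tool_pos'].round(4),s['grip_width'],s['orientation'][:,0].round(3))
snap('wrist','w8')
for p in [(.5089,.3556),(.5015,.2901),(.4413,.3605),(.4402,.2894)]: print(*circ('w8',*p,.014,.029,1))
a=cv2.imread('pics/w8.png');cv2.imwrite('pics/w8b.png',a[100:420,100:460])
E
```

```text
22.7333 [0.501  0.289  0.0896] 0.051126393978571306 [ 0.056 -0.011 -0.998]
[0.5089 0.3556] 100.0
[0.5024 0.2899] 81.0
[0.4419 0.3614] 25.3
[0.4402 0.2894] 100.0
```

>>> play_rows --pt "0.4 0.001 0.001 -0.025 0" --pt "0.4 0.001 0.001 -0.05 0" --pt "0.4 0.001 0.001 -0.072 0" --pt "0.4 0.001 0.001 -0.072 0" --pt "0.4 0.001 0.001 -0.072 0" --pt "0.9 0.001 0.001 -0.072 0" --pt "0.9 0.001 0.001 -0.072 0" --pt "0.9 0.001 0.001 -0.072 0" --pt "0.9 0.001 0.001 -0.072 0" --pt "0.9 0.001 0.001 -0.072 0" --newtons 30

```text
time_s: 23.62
tool_pos: [0.5048, 0.2917, 0.0216]
orientation: [[0.062, 0.998, -0.005], [-0.007, -0.005, -1.0], [-0.998, 0.062, 0.006]]
force: [0.2, -0.5, 6.2]
grip_width: 0.0261
```

>>> play_rows --pt "0.9 0 0 0.02 0" --pt "0.9 0 0 0.05 0" --pt "0.9 0 0 0.085 0" --pt "0.9 0 0 0.12 0" --pt "0.9 0 0 0.15 0" --pt "0.9 0.01 -0.04 0.15 0" --pt "0.9 0.02 -0.08 0.15 0" --pt "0.9 0.03 -0.12 0.15 0" --pt "0.9 0.04 -0.16 0.15 0" --pt "0.9 0.041 -0.192 0.15 0" --pt "0.9 0.041 -0.192 0.15 0" --pt "0.9 0.041 -0.192 0.15 0"

```text
time_s: 24.62
tool_pos: [0.5463, 0.0966, 0.1729]
orientation: [[0.064, 0.998, -0.011], [-0.008, -0.01, -1.0], [-0.998, 0.064, 0.007]]
force: [0.3, 1.3, -0.8]
grip_width: 0.0261
```

```bash
python3 - <<'E'
from tap import *
s=sense();p=s['tool_pos'];print(s['time_s'],p.round(4),s['grip_width'],s['orientation'][:,0].round(3))
snap('wrist','w9');a=cv2.imread('pics/w9.png');cv2.imwrite('pics/w9b.png',cv2.resize(a[140:420,120:460],(800,659))[:600])
for b in ((.536,.0503),(.530,.014),(.543,.097)): print('bore',*circ('w9',*b,.0155,.098,-1))
print('held',*circ('w9',p[0],p[1],.014,p[2]+.012,1))
E
```

```text
24.6167 [0.5463 0.0966 0.1729] 0.026086709070886862 [ 0.064 -0.008 -0.998]
bore [0.5359 0.0508] 58.0
bore [0.5303 0.0145] 57.1
bore [0.5432 0.0969] 49.4
held [0.5444 0.0967] 31.0
```

View pics/w9b.png

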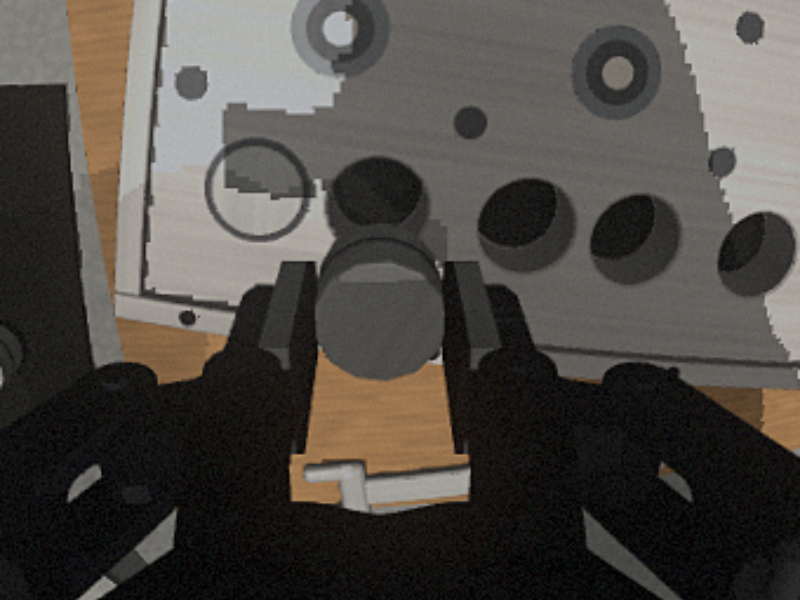

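The tappet is held. Bore 1 is just ahead of it at (377,195) in the crop. I'll refine its offset in the hand.

```bash
python3 - <<'E'
from tap import *
import tap
p=np.array([0.5463,0.0966,0.1729])
tap.TH=np.linspace(0,np.pi*2,144,endpoint=False)
# use only arcs away from the pads (+-y): front (-x) and back (+x)
tap.TH=np.r_[np.linspace(-.7,.7,30),np.linspace(np.pi-.7,np.pi+.7,30)]
for dz in (.004,.006,.008,.010,.012,.014):
    for r in (.0135,.014): print(dz,r,*circ('w9',p[0]-.002,p[1],r,p[2]+dz,1))
E
```

```text
0.004 0.0135 [0.5435 0.0917] 10.5
0.004 0.014 [0.5408 0.0968] 10.3
0.006 0.0135 [0.5445 0.0919] 10.1
0.006 0.014 [0.5418 0.0968] 14.9
0.008 0.0135 [0.5211 0.0916] 26.0
0.008 0.014 [0.5428 0.0968] 17.8
0.01 0.0135 [0.5438 0.0969] 12.4
0.01 0.014 [0.5438 0.0969] 19.5
0.012 0.0135 [0.5447 0.0969] 16.3
0.012 0.014 [0.5449 0.0965] 20.4
0.014 0.0135 [0.5457 0.0968] 18.5
0.014 0.014 [0.5462 0.0966] 21.6
```

>>> play_rows --pt "0.9 -0.0002 0 -0.025 0" --pt "0.9 -0.0002 0 -0.045 0" --pt "0.9 -0.0002 0 -0.053 0" --pt "0.9 -0.0002 0 -0.058 0" --pt "0.9 -0.0002 0 -0.061 0" --pt "0.9 -0.0002 0 -0.064 0" --pt "0.9 -0.0002 0 -0.066 0" --pt "0.9 -0.0002 0 -0.066 0"

```text
time_s: 25.33
tool_pos: [0.5479, 0.1, 0.1118]
orientation: [[0.069, 0.998, -0.006], [-0.006, -0.006, -1.0], [-0.998, 0.069, 0.006]]
force: [-9.1, -3.4, 33.0]
grip_width: 0.026
```

>>> play_rows --pt "0.9 -0.002 -0.002 0.004 0" --pt "0.9 -0.003 -0.0035 0.01 0" --pt "0.9 -0.003 -0.0035 0.015 0" --pt "0.9 -0.003 -0.0035 0.015 0"

```text
time_s: 25.67
tool_pos: [0.5457, 0.0972, 0.128]
orientation: [[0.071, 0.997, -0.005], [-0.005, -0.005, -1.0], [-0.997, 0.072, 0.005]]
force: [0.5, -0.5, -0.7]
grip_width: 0.0262
```

```bash
python3 - <<'E'
import tap
from tap import *
s=sense();p=s['tool_pos'];print(s['time_s'],p.round(4),s['grip_width'],s['orientation'][:,0].round(3),s['force'].round(1))
snap('wrist','w10');a=cv2.imread('pics/w10.png');cv2.imwrite('pics/w10b.png',cv2.resize(a[180:380,160:420],(780,600),interpolation=cv2.INTER_CUBIC))
h0=(.5432,.0969)
tap.TH=np.r_[np.linspace(-.7,.7,30),np.linspace(np.pi-.7,np.pi+.7,30)]
for dz in (.008,.010,.012): print('held',dz,*circ('w10',p[0]-.002,p[1],.014,p[2]+dz,1,.004))
tap.TH=np.linspace(-1,1,40)
print('bore front arc',*circ('w10',*h0,.0155,.098,-1,.004))
E
```

```text
25.6667 [0.5457 0.0972 0.128 ] 0.02616184281030581 [ 0.071 -0.005 -0.997] [ 0.5 -0.5 -0.7]
held 0.008 [0.5399 0.0967] 45.5
held 0.01 [0.541  0.0968] 49.6
held 0.012 [0.5421 0.0969] 51.3
bore front arc [0.5433 0.0971] 73.8
```

View pics/w10b.png

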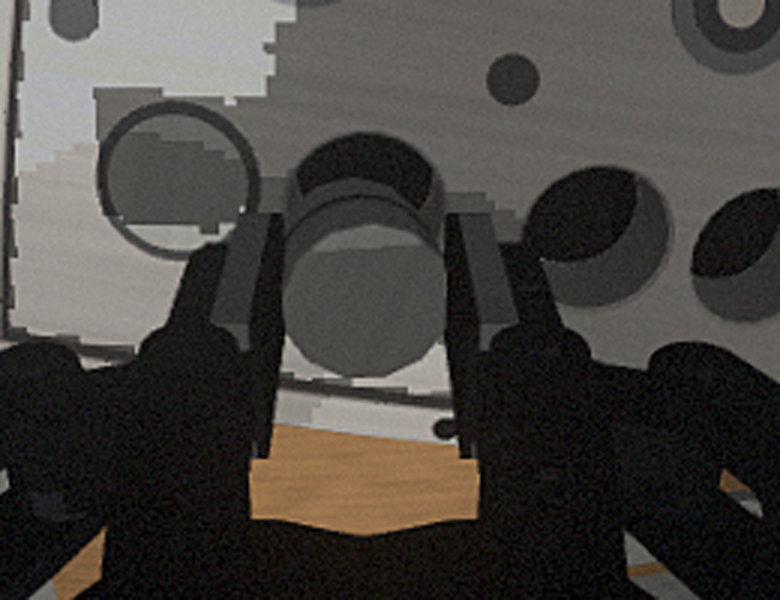

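```bash
python3 - <<'E'
from tap import *
g=cv2.imread('pics/w10.png')[:,:,1].astype(int)
print([(r,int(g[r,278:286].mean())) for r in range(220,312)])
g9=cv2.imread('pics/w9.png')[:,:,1].astype(int)
print([(r,int(g9[r,278:286].mean())) for r in range(198,306,1)])
E
```

```text
[(220, 95), (221, 97), (222, 102), (223, 90), (224, 49), (225, 25), (226, 28), (227, 25), (228, 25), (229, 25), (230, 25), (231, 25), (232, 26), (233, 26), (234, 21), (235, 22), (236, 20), (237, 25), (238, 22), (239, 30), (240, 45), (241, 53), (242, 49), (243, 52), (244, 49), (245, 25), (246, 43), (247, 52), (248, 50), (249, 53), (250, 52), (251, 52), (252, 51), (253, 52), (254, 59), (255, 90), (256, 102), (257, 100), (258, 98), (259, 97), (260, 97), (261, 99), (262, 94), (263, 70), (264, 74), (265, 71), (266, 73), (267, 75), (268, 73), (269, 74), (270, 73), (271, 72), (272, 73), (273, 75), (274, 73), (275, 72), (276, 74), (277, 73), (278, 75), (279, 72), (280, 74), (281, 74), (282, 72), (283, 74), (284, 74), (285, 74), (286, 74), (287, 72), (288, 74), (289, 74), (290, 73), (291, 73), (292, 73), (293, 73), (294, 72), (295, 72), (296, 72), (297, 73), (298, 73), (299, 73), (300, 70), (301, 71), (302, 72), (303, 72), (304, 67), (305, 68), (306, 176), (307, 174), (308, 173), (309, 48), (310, 45), (311, 49)]
[(198, 102), (199, 100), (200, 99), (201, 97), (202, 96), (203, 97), (204, 101), 
[... 419 characters left out ...]
(243, 56), (244, 59), (245, 56), (246, 55), (247, 57), (248, 55), (249, 56), (250, 58), (251, 72), (252, 109), (253, 101), (254, 98), (255, 100), (256, 98), (257, 97), (258, 101), (259, 96), (260, 70), (261, 76), (262, 75), (263, 75), (264, 75), (265, 74), (266, 76), (267, 75), (268, 75), (269, 75), (270, 75), (271, 74), (272, 75), (273, 76), (274, 75), (275, 75), (276, 76), (277, 75), (278, 75), (279, 74), (280, 75), (281, 77), (282, 75), (283, 75), (284, 75), (285, 75), (286, 75), (287, 73), (288, 73), (289, 75), (290, 73), (291, 74), (292, 73), (293, 74), (294, 74), (295, 74), (296, 73), (297, 72), (298, 73), (299, 72), (300, 71), (301, 90), (302, 116), (303, 117), (304, 114), (305, 117)]
```

```bash
cat > cyl.py <<'E'
from tap import *
from scipy.optimize import least_squares
def solve(f,p,rows,y):
    # unknown: x top centre, z top, tilt (top leaning +x)
    def pts(a):
        x,z,t=a; u=np.array([np.cos(t),0,-np.sin(t)]); w=np.array([np.sin(t),0,np.cos(t)]); c=np.array([x,y,z])
        return [c+.014*u,c-.014*u,c+.014*u-.025*w]
    r=least_squares(lambda a:[w2px(f,q,True)[1]-v for q,v in zip(pts(a),rows)],[p[0]-.002,p[2]+.01,0.],x_scale=[1e-3,1e-3,1e-2])
    x,z,t=r.x; foot=x-.025*np.sin(t)
    print(f,'dx_top %.4f dz %.4f tilt %.1f foot x %.4f footz-TCP %.4f res %.2f'%(x-p[0],z-p[2],np.degrees(t),foot,z-.025*np.cos(t)-p[2],np.abs(r.fun).max()))
E
python3 - <<'E'
from cyl import *
solve('w9',[.5463,.0966,.1729],[251.3,300.7,241],.0967)
solve('w10',[.5457,.0972,.128],[254.5,305.5,245],.0969)
E
```

```text
w9 dx_top -0.0109 dz -0.0108 tilt 7.0 foot x 0.5324 footz-TCP -0.0356 res 0.00
w10 dx_top -0.0108 dz -0.0060 tilt 8.5 foot x 0.5311 footz-TCP -0.0308 res 0.00
```

```bash
python3 - <<'E'
from h import *
for f,p in(('w9',[.5463,.0967,.1729]),('w10',[.5457,.0969,.128])):
    for dz in(.007,.010,.013):
        for dx in (-.004,-.0025,-.001):
            x,z=p[0]+dx,p[2]+dz
            print(f,dz,dx,[w2px(f,q,True)[1].round(1) for q in([x+.014,p[1],z],[x-.014,p[1],z],[x+.014,p[1],z-.025])])
    print('bore near/far edge',[w2px(f,[.5432+s*.0155,.0969,z],True)[1].round(1) for s,z in((1,.098),(-1,.098),(1,.074),(-1,.074))])
E
```

```text
w9 0.007 -0.004 [np.float64(252.6), np.float64(305.1), np.float64(235.4)]
w9 0.007 -0.0025 [np.float64(249.6), np.float64(302.5), np.float64(232.7)]
w9 0.007 -0.001 [np.float64(246.5), np.float64(299.9), np.float64(230.0)]
w9 0.01 -0.004 [np.float64(255.0), np.float64(308.2), np.float64(237.2)]
w9 0.01 -0.0025 [np.float64(251.9), np.float64(305.6), np.float64(234.5)]
w9 0.01 -0.001 [np.float64(248.8), np.float64(302.9), np.float64(231.7)]
w9 0.013 -0.004 [np.float64(257.6), np.float64(311.5), np.float64(239.1)]
w9 0.013 -0.0025 [np.float64(254.4), np.float64(308.8), np.float64(236.3)]
w9 0.013 -0.001 [np.float64(251.3), np.float64(306.1), np.float64(233.5)]
bore near/far edge [np.float64(206.2), np.float64(247.8), np.float64(199.0), np.float64(237.2)]
w10 0.007 -0.004 [np.float64(252.4), np.float64(305.1), np.float64(235.5)]
w10 0.007 -0.0025 [np.float64(249.3), np.float64(302.5), np.float64(232.8)]
w10 0.007 -0.001 [np.float64(246.2), np.float64(299.8), np.float64(230.1)]
w10 0.01 -0.004 [np.float64(254.7), np.float64(308.2), np.float64(237.3)]
w10 0.01 -0.0025 [np.float64(251.6), np.float64(305.5), np.float64(234.6)]
w10 0.01 -0.001 [np.float64(248.5), np.float64(302.8), np.float64(231.8)]
w10 0.013 -0.004 [np.float64(257.2), np.float64(311.3), np.float64(239.1)]
w10 0.013 -0.0025 [np.float64(254.1), np.float64(308.7), np.float64(236.3)]
w10 0.013 -0.001 [np.float64(250.9), np.float64(306.0), np.float64(233.6)]
bore near/far edge [np.float64(223.9), np.float64(273.8), np.float64(213.5), np.float64(258.7)]
```

```bash
python3 - <<'E'
from cyl import *
for e in (-.5,0,.5):
  solve('w9',[.5463,.0966,.1729],[251.3,300.7,234.7+e],.0967)
  solve('w10',[.5457,.0972,.128],[254.5,305.5,239.4+e],.0969)
E
```

```text
w9 dx_top -0.0066 dz -0.0016 tilt -1.1 foot x 0.5402 footz-TCP -0.0266 res 0.00
w10 dx_top -0.0074 dz 0.0014 tilt 1.2 foot x 0.5378 footz-TCP -0.0236 res 0.00
w9 dx_top -0.0069 dz -0.0023 tilt -0.6 foot x 0.5396 footz-TCP -0.0273 res 0.00
w10 dx_top -0.0077 dz 0.0007 tilt 1.8 foot x 0.5372 footz-TCP -0.0243 res 0.00
w9 dx_top -0.0073 dz -0.0030 tilt -0.0 foot x 0.5390 footz-TCP -0.0280 res 0.00
w10 dx_top -0.0080 dz 0.0001 tilt 2.4 foot x 0.5367 footz-TCP -0.0249 res 0.00
```

```bash
python3 - <<'E'
from tap import *
for f in('w7','w8'):
  g=cv2.GaussianBlur(cv2.imread(f'pics/{f}.png')[:,:,1],(0,0),.5).astype(float)
  for c in ([.5015,.2901],[.4402,.2894],[.5089,.3556]):
    for d,n in ((0,'+x'),(np.pi,'-x'),(np.pi/2,'+y'),(-np.pi/2,'-y')):
        R=np.arange(.009,.0185,.0005);u,v=proj(f,np.c_[c[0]+R*np.cos(d),c[1]+R*np.sin(d),R*0+.029]);print(f,c,n,map_coordinates(g,[v,u],order=1).astype(int).tolist())
E
```

```text
w7 [0.5015, 0.2901] +x [127, 129, 129, 129, 129, 129, 129, 127, 122, 111, 97, 79, 65, 63, 61, 57, 55, 54, 53]
w7 [0.5015, 0.2901] -x [218, 219, 220, 221, 223, 216, 192, 164, 122, 82, 61, 40, 38, 38, 40, 42, 43, 44, 43]
w7 [0.5015, 0.2901] +y [219, 219, 219, 220, 221, 218, 208, 192, 157, 121, 81, 47, 41, 37, 36, 36, 37, 38, 38]
w7 [0.5015, 0.2901] -y [206, 205, 205, 206, 210, 212, 211, 203, 174, 144, 105, 69, 53, 37, 40, 43, 43, 43, 41]
w7 [0.4402, 0.2894] +x [219, 219, 219, 221, 223, 225, 222, 218, 171, 117, 87, 73, 64, 66, 68, 66, 63, 61, 60]
w7 [0.4402, 0.2894] -x [210, 211, 212, 214, 216, 217, 216, 196, 175, 136, 90, 55, 48, 41, 42, 43, 44, 45, 45]
w7 [0.4402, 0.2894] +y [218, 219, 219, 220, 221, 222, 214, 206, 176, 141, 103, 62, 42, 39, 38, 38, 39, 39, 40]
w7 [0.4402, 0.2894] -y [211, 212, 214, 215, 216, 216, 214, 195, 145, 99, 72, 45, 43, 41, 41, 43, 44, 44, 44]
w7 [0.5089, 0.3556] +x [217, 218, 219, 221, 223, 224, 218, 198, 173, 133, 97, 76, 59, 56, 52, 45, 39, 38, 38]
w7 [0.5089, 0.3556] -x [219, 219, 220, 220, 220, 220, 220, 195, 153, 113, 72, 45, 40, 36, 37, 38, 39, 40, 40]

[... 838 characters left out ...]
, 78, 54, 53, 53, 55, 56, 58, 58, 56]
w8 [0.4402, 0.2894] +y [236, 236, 239, 241, 242, 245, 245, 240, 170, 106, 52, 51, 52, 55, 58, 57, 54, 53, 55]
w8 [0.4402, 0.2894] -y [239, 240, 240, 239, 239, 240, 243, 244, 229, 147, 56, 49, 52, 57, 59, 56, 55, 57, 58]
w8 [0.5089, 0.3556] +x [246, 245, 245, 245, 245, 245, 248, 247, 234, 189, 125, 94, 101, 107, 89, 65, 45, 54, 59]
w8 [0.5089, 0.3556] -x [232, 232, 231, 230, 230, 233, 233, 229, 165, 104, 52, 52, 52, 52, 55, 55, 54, 54, 55]
w8 [0.5089, 0.3556] +y [244, 243, 243, 244, 246, 250, 244, 222, 146, 95, 62, 62, 62, 63, 63, 62, 62, 64, 65]
w8 [0.5089, 0.3556] -y [239, 239, 240, 241, 242, 242, 245, 243, 223, 177, 111, 78, 71, 73, 72, 67, 56, 54, 48]
```

```bash
sed -i 's/c+.014\*u,c-.014\*u,/c+.0134*u,c-.0134*u,/' cyl.py; python3 - <<'E'
from cyl import *
solve('w9',[.5463,.0966,.1729],[251.3,300.7,234.7],.0967)
solve('w10',[.5457,.0972,.128],[254.5,305.5,239.4],.0969)
# standing tappet w8 seen the same way, tilt known 0: rows
s=np.load('pics/w8.npz');
E
```

```text
w9 dx_top -0.0049 dz 0.0018 tilt 1.3 foot x 0.5409 footz-TCP -0.0232 res 0.00
w10 dx_top -0.0055 dz 0.0050 tilt 3.6 foot x 0.5386 footz-TCP -0.0199 res 0.00
```

>>> play_rows --pt "0.9 0 0 -0.005 0" --pt "0.9 0 0 -0.011 0" --pt "0.9 0 0 -0.011 0" --pt "0.9 0 0 -0.011 0" --newtons 60

```text
time_s: 26.05
tool_pos: [0.5446, 0.0969, 0.1151]
orientation: [[0.068, 0.998, -0.005], [-0.006, -0.005, -1.0], [-0.998, 0.068, 0.005]]
force: [0.6, -0.8, -0.9]
grip_width: 0.025
```

```bash
python3 - <<'E'
from tap import *
s=sense();p=s['tool_pos'];print(s['time_s'],p.round(4),s['grip_width'],s['orientation'][:,0].round(3),s['force'].round(1))
snap('wrist','w11')
g=cv2.imread('pics/w11.png')[:,:,1].astype(int)
for c in (272,281,290): print(c,[(r,int(g[r,c-3:c+4].mean())) for r in range(222,266)])
for z in(.098,.101,.104): print(z,[px2w('w11',281.5,r,z,True)[0].round(4) for r in (230,235,240,245,250)])
E
```

```text
26.05 [0.5446 0.0969 0.1151] 0.025035000939483194 [ 0.068 -0.006 -0.998] [ 0.6 -0.8 -0.9]
272 [(222, 94), (223, 95), (224, 96), (225, 98), (226, 102), (227, 100), (228, 96), (229, 84), (230, 55), (231, 35), (232, 24), (233, 25), (234, 24), (235, 26), (236, 26), (237, 28), (238, 24), (239, 25), (240, 39), (241, 51), (242, 51), (243, 52), (244, 54), (245, 46), (246, 32), (247, 39), (248, 50), (249, 51), (250, 52), (251, 53), (252, 53), (253, 53), (254, 51), (255, 51), (256, 63), (257, 88), (258, 99), (259, 100), (260, 99), (261, 99), (262, 93), (263, 75), (264, 71), (265, 73)]
281 [(222, 92), (223, 94), (224, 94), (225, 95), (226, 97), (227, 99), (228, 79), (229, 38), (230, 23), (231, 25), (232, 24), (233, 23), (234, 28), (235, 25), (236, 23), (237, 26), (238, 22), (239, 31), (240, 45), (241, 51), (242, 50), (243, 52), (244, 49), (245, 25), (246, 45), (247, 53), (248, 50), (249, 53), (250, 53), (251, 49), (252, 52), (253, 51), (254, 62), (255, 91), (256, 103), (257, 97), (258, 98), (259, 97), (260, 97), (261, 100), (262, 93), (263, 70), (264, 74), (265, 74)]
290 [(222, 94), (223, 94), (224, 92), (225, 93), (226, 94), (227, 97), (228, 98), (229, 85), (230, 53), (231, 29), (232, 24), (233, 25), (234, 23), (235, 22), (236, 18), (237, 22), (238, 23), (239, 24), (240, 20), (241, 27), (242, 38), (243, 41), (244, 45), (245, 46), (246, 38), (247, 39), (248, 46), (249, 50), (250, 49), (251, 51), (252, 50), (253, 49), (254, 49), (255, 67), (256, 91), (257, 97), (258, 96), (259, 96), (260, 97), (261, 94), (262, 71), (263, 70), (264, 72), (265, 75)]
0.098 [np.float64(0.5579), np.float64(0.5551), np.float64(0.5523), np.float64(0.5495), np.float64(0.5466)]
0.101 [np.float64(0.5588), np.float64(0.5561), np.float64(0.5534), np.float64(0.5506), np.float64(0.5478)]
0.104 [np.float64(0.5598), np.float64(0.5571), np.float64(0.5544), np.float64(0.5517), np.float64(0.5489)]
```

>>> play_rows --pt "0.9 0.0036 -0.0005 0 0" --pt "0.9 0.0036 -0.0005 0 0" --pt "0.9 0.0036 -0.0005 -0.003 0" --pt "0.9 0.0036 -0.0005 -0.006 0" --pt "0.9 0.0036 -0.0005 -0.009 0" --pt "0.9 0.0036 -0.0005 -0.009 0"

```text
time_s: 26.6
tool_pos: [0.5481, 0.0962, 0.1059]
orientation: [[0.068, 0.998, -0.006], [-0.006, -0.005, -1.0], [-0.998, 0.068, 0.006]]
force: [0.1, -0.8, -0.9]
grip_width: 0.025
```

It's in, with no contact force. I'll lower it a little more and release.

>>> play_rows --pt "0.9 0 0 -0.003 0" --pt "0.9 0 0 -0.005 0" --pt "0.9 0 0 -0.005 0" --pt "0.5 0 0 -0.005 0" --pt "0.5 0 0 -0.005 0" --pt "0.5 0 0 -0.003 0" --pt "0.5 0 0 0.01 0" --pt "0.5 0 0 0.04 0" --pt "0.5 -0.01 0 0.08 0" --pt "0.5 -0.01 0 0.11 0" --pt "0.5 -0.01 0 0.11 0"

```text
time_s: 27.52
tool_pos: [0.5417, 0.0973, 0.2223]
orientation: [[0.08, 0.997, -0.005], [-0.003, -0.005, -1.0], [-0.997, 0.08, 0.003]]
force: [0.4, -0.7, -0.2]
grip_width: 0.0429
```

```bash
python3 - <<'E'
from tap import *
s=sense();p=s['tool_pos'];print(s['time_s'],p.round(4),s['grip_width'],s['orientation'][:,0].round(3),s['force'].round(1))
snap('wrist','w12')
# compare bore1 with neighbouring fixed tappet (local -52,102.5)
h=[.5844,.0242,np.radians(-8.75)];c,n=np.cos(h[2]),np.sin(h[2])
W=lambda x,y:(h[0]+c*x-n*y,h[1]+n*x+c*y)
g=cv2.imread('pics/w12.png')[:,:,1].astype(float)
for ly in (.1025,.0655,.0185):
    x,y=W(-.052,ly)
    for d in (0,np.pi/2,np.pi,-np.pi/2):
        R=np.arange(0,.020,.001);u,v=proj('w12',np.c_[x+R*np.cos(d),y+R*np.sin(d),R*0+.098]);print(ly,round(np.degrees(d)),map_coordinates(g,[v,u],order=1).astype(int).tolist())
E
```

```text
27.5167 [0.5417 0.0973 0.2223] 0.042859716380371 [ 0.08  -0.003 -0.997] [ 0.4 -0.7 -0.2]
0.1025 0 [89, 94, 97, 94, 94, 94, 93, 95, 95, 93, 96, 94, 94, 93, 71, 50, 69, 100, 100, 97]
0.1025 90 [89, 83, 138, 168, 169, 167, 168, 171, 168, 169, 171, 168, 171, 174, 139, 87, 97, 170, 171, 170]
0.1025 180 [89, 142, 173, 168, 170, 169, 170, 171, 168, 169, 169, 171, 170, 167, 121, 79, 97, 155, 163, 157]
0.1025 -90 [89, 91, 91, 86, 87, 89, 94, 93, 96, 94, 92, 96, 119, 117, 81, 54, 109, 160, 176, 174]
0.0655 0 [93, 98, 96, 96, 99, 97, 97, 98, 94, 97, 97, 101, 102, 90, 64, 56, 82, 101, 96, 93]
0.0655 90 [93, 90, 90, 144, 176, 172, 172, 173, 171, 170, 170, 168, 169, 173, 145, 82, 111, 163, 170, 167]
0.0655 180 [93, 94, 92, 87, 103, 159, 166, 169, 171, 158, 151, 152, 157, 125, 59, 72, 121, 154, 159, 155]
0.0655 -90 [93, 97, 95, 94, 93, 95, 98, 96, 95, 98, 96, 98, 88, 61, 43, 57, 84, 96, 94, 97]
0.0185 0 [24, 28, 23, 25, 26, 29, 24, 25, 28, 28, 27, 22, 30, 22, 22, 44, 83, 97, 92, 94]
0.0185 90 [24, 27, 30, 29, 27, 28, 26, 29, 28, 24, 24, 27, 29, 29, 25, 33, 69, 96, 96, 98]
0.0185 180 [24, 27, 23, 21, 25, 27, 24, 22, 34, 51, 52, 51, 49, 50, 46, 58, 90, 94, 92, 91]
0.0185 -90 [24, 27, 28, 23, 22, 20, 20, 21, 29, 40, 46, 46, 40, 43, 48, 65, 86, 97, 97, 94]
```

Bore 1 matches its fixed neighbour, so the tappet is flush. Next I'll check how the tilt behaves.

```bash
python3 - <<'E'
from h import *
for i in range(5):
    s=sense();print(s['time_s'],s['tool_pos'].round(4),s['orientation'][:,0].round(3),s['dq'].round(3)[1:6]); capture('side')
E
```

```text
27.5667 [0.5405 0.0969 0.2197] [ 0.076 -0.004 -0.997] [ 0.061  0.007  0.056  0.004 -0.026]
27.6167 [0.539  0.0964 0.2175] [ 0.072 -0.005 -0.997] [ 0.046  0.005  0.038  0.001 -0.005]
27.6667 [0.538  0.0961 0.2161] [ 0.069 -0.006 -0.998] [0.033 0.003 0.02  0.002 0.001]
27.7167 [0.5374 0.096  0.2152] [ 0.067 -0.006 -0.998] [0.021 0.001 0.007 0.001 0.001]
27.7667 [0.5372 0.0959 0.2147] [ 0.066 -0.007 -0.998] [ 0.01  -0.     0.001  0.001  0.002]
```

>>> play_rows --pt "0.5 0 0 -0.03 0" --pt "0.5 0 0 -0.07 0"

```text
time_s: 27.98
tool_pos: [0.5395, 0.0965, 0.1454]
orientation: [[0.071, 0.997, -0.006], [-0.005, -0.005, -1.0], [-0.997, 0.071, 0.005]]
force: [-0.1, 0.1, -0.5]
grip_width: 0.0425
```

>>> play_rows --pt "0.5 0 0 0 0"

```text
time_s: 28.07
tool_pos: [0.5337, 0.0952, 0.138]
orientation: [[0.056, 0.998, -0.005], [-0.009, -0.005, -1.0], [-0.998, 0.056, 0.008]]
force: [-2.0, -0.6, -0.5]
grip_width: 0.043
```

A call that ends right after a fast descent lowers the tilt, so I'll use that to level the tool.

>>> play_rows --pt "0.5 0 0 0 0"

```text
time_s: 28.15
tool_pos: [0.5331, 0.0951, 0.1367]
orientation: [[0.053, 0.999, -0.005], [-0.009, -0.005, -1.0], [-0.999, 0.053, 0.009]]
force: [1.1, 1.2, 1.3]
grip_width: 0.0426
```

>>> play_rows --pt "0.5 0 0.02 0.03 0" --pt "0.5 0 0.04 0.06 0" --pt "0.5 0 0.08 0.075 0" --pt "0.5 0 0.11 0.08 0" --pt "0.5 -0.01 0.14 0.08 0" --pt "0.5 -0.02 0.17 0.08 0" --pt "0.5 -0.02 0.2 0.08 0" --pt "0.5 -0.02 0.22 0.08 0" --pt "0.5 -0.02 0.22 0.08 0" --pt "0.5 -0.02 0.22 0.08 0" --pt "0.5 -0.02 0.22 0.08 0" --pt "0.5 -0.02 0.22 0.08 0"

```text
time_s: 29.15
tool_pos: [0.5137, 0.3134, 0.2175]
orientation: [[0.054, 0.999, -0.007], [-0.01, -0.007, -1.0], [-0.999, 0.054, 0.01]]
force: [0.7, 0.1, 0.5]
grip_width: 0.0426
```

>>> play_rows --pt "0.5 0 0 -0.03 0" --pt "0.5 0 0 -0.07 0"

```text
time_s: 29.32
tool_pos: [0.5173, 0.3135, 0.1509]
orientation: [[0.062, 0.998, -0.01], [-0.006, -0.01, -1.0], [-0.998, 0.062, 0.005]]
force: [0.3, 0.5, -1.1]
grip_width: 0.0427
```

>>> play_rows --pt "0.5 0 0 0 0"

```text
time_s: 29.4
tool_pos: [0.513, 0.309, 0.1441]
orientation: [[0.05, 0.999, -0.012], [-0.014, -0.011, -1.0], [-0.999, 0.05, 0.014]]
force: [-1.7, -0.9, -1.3]
grip_width: 0.0423
```

>>> play_rows --pt "0.5 0 0 0 0"

```text
time_s: 29.48
tool_pos: [0.5137, 0.3078, 0.1445]
orientation: [[0.05, 0.999, -0.013], [-0.015, -0.013, -1.0], [-0.999, 0.05, 0.014]]
force: [0.9, -0.7, 1.3]
grip_width: 0.0429
```

>>> play_rows --pt "0.5 -0.002 0.02 -0.02 0" --pt "0.5 -0.005 0.04 -0.04 0" --pt "0.5 -0.005 0.047 -0.055 0" --pt "0.5 -0.005 0.047 -0.055 0" --pt "0.5 -0.005 0.047 -0.055 0" --pt "0.5 -0.005 0.047 -0.055 0" --pt "0.5 -0.005 0.047 -0.055 0"

```text
time_s: 30.07
tool_pos: [0.5103, 0.354, 0.0916]
orientation: [[0.053, 0.998, -0.015], [-0.014, -0.015, -1.0], [-0.999, 0.053, 0.014]]
force: [-0.2, -0.1, 0.5]
grip_width: 0.0427
```

```bash
sed -i 's/-30,100)/-30,170)/' tap.py; cat > hov.py <<'E'
import sys
from tap import *
f=sys.argv[1]; s=sense();p=s['tool_pos'];print(s['time_s'],p.round(4),s['grip_width'].round(4),s['orientation'][:,0].round(3))
snap('wrist',f)
for q in [(.5089,.3556),(.4413,.3605),(.4402,.2894)]:
    m,sc=circ(f,*q,.0136,.029,1); print(m,sc,'shift',(m-p[:2]).round(4))
E
python3 hov.py w13
```

```text
Traceback (most recent call last):
  File "hov.py", line 3, in <module>
    f=sys.argv[1]; s=sense();p=s['tool_pos'];print(s['time_s'],p.round(4),s['grip_width'].round(4),s['orientation'][:,0].round(3))
                                                                          ^^^^^^^^^^^^^^^^^^^^^
AttributeError: 'float' object has no attribute 'round'
```

```bash
sed -i "s/s\['grip_width'\].round(4)/round(s['grip_width'],4)/" hov.py; python3 hov.py w13
```

```text
30.0667 [0.5103 0.354  0.0916] 0.0427 [ 0.053 -0.014 -0.999]
[0.5091 0.3555] 97.1 shift [-0.0012  0.0015]
[0.4416 0.3612] 164.8 shift [-0.0687  0.0072]
[0.4698 0.2796] 7.6 shift [-0.0405 -0.0744]
```

>>> play_rows --pt "0.56 -0.002 0.0015 -0.02 0" --pt "0.56 -0.002 0.0015 -0.045 0" --pt "0.56 -0.002 0.0015 -0.062 0" --pt "0.56 -0.002 0.0015 -0.073 0" --pt "0.56 -0.002 0.0015 -0.073 0" --pt "0.56 -0.002 0.0015 -0.073 0" --pt "0.56 -0.002 0.0015 -0.073 0" --pt "0.8 -0.002 0.0015 -0.073 0" --pt "0.8 -0.002 0.0015 -0.073 0" --pt "0.8 -0.002 0.0015 -0.073 0" --pt "0.8 -0.002 0.0015 -0.073 0" --pt "0.8 -0.002 0.0015 -0.073 0" --newtons 40

```text
time_s: 31.12
tool_pos: [0.5091, 0.3562, 0.02]
orientation: [[0.054, 0.998, -0.015], [-0.013, -0.015, -1.0], [-0.998, 0.055, 0.012]]
force: [-0.5, -0.5, 7.8]
grip_width: 0.0259
```

>>> play_rows --pt "0.8 0 0 0.02 0" --pt "0.8 0 0 0.05 0" --pt "0.8 0 0 0.085 0" --pt "0.8 0 0 0.12 0" --pt "0.8 0 -0.03 0.15 0" --pt "0.8 0.01 -0.07 0.15 0" --pt "0.8 0.02 -0.11 0.15 0" --pt "0.8 0.025 -0.15 0.15 0" --pt "0.8 0.03 -0.19 0.15 0" --pt "0.8 0.03 -0.23 0.15 0" --pt "0.8 0.03 -0.255 0.15 0" --pt "0.8 0.03 -0.255 0.15 0"

```text
time_s: 32.12
tool_pos: [0.5389, 0.0927, 0.1703]
orientation: [[0.054, 0.998, -0.026], [-0.018, -0.025, -1.0], [-0.998, 0.054, 0.017]]
force: [0.7, 0.0, 0.8]
grip_width: 0.0259
```

>>> play_rows --pt "0.8 0 -0.02 0 0" --pt "0.8 0 -0.035 0 0" --pt "0.8 0 -0.046 0 0" --pt "0.8 0 -0.046 0 0" --pt "0.8 0 -0.046 0 0" --pt "0.8 0 -0.046 0 0"

```text
time_s: 32.62
tool_pos: [0.5391, 0.0484, 0.1705]
orientation: [[0.054, 0.998, -0.024], [-0.017, -0.023, -1.0], [-0.998, 0.054, 0.016]]
force: [0.4, 0.2, -1.0]
grip_width: 0.0256
```

>>> play_rows --pt "0.8 0 0.001 -0.02 0" --pt "0.8 0 0.001 -0.04 0" --pt "0.8 0 0.001 -0.051 0" --pt "0.8 0 0.001 -0.051 0" --pt "0.8 0 0.001 -0.051 0" --pt "0.8 0 0.001 -0.051 0" --pt "0.8 0 0.001 -0.051 0"

```text
time_s: 33.2
tool_pos: [0.5399, 0.05, 0.1204]
orientation: [[0.056, 0.998, -0.023], [-0.016, -0.022, -1.0], [-0.998, 0.056, 0.015]]
force: [-0.1, -0.1, -0.2]
grip_width: 0.0257
```

```bash
cat > foot.py <<'E'
import sys
import tap
from tap import *
f,bx,by,dz=sys.argv[1],*map(float,sys.argv[2:5])   # dz: tappet top above TCP
s=sense();p=s['tool_pos'];print(s['time_s'],p.round(4),round(s['grip_width'],4),s['orientation'][:,0].round(3),s['force'].round(1))
snap('wrist',f)
tap.TH=np.linspace(-1.2,1.2,60)
b,sc=circ(f,bx,by,.0155,.098,-1,.003); print('bore',b,sc)
fz=p[2]+dz-.025
# foot: mid-grey inside, dark outside (dark bore behind), arc near +x
tap.TH=np.linspace(-.6,.6,40)
g=cv2.GaussianBlur(cv2.imread(f'pics/{f}.png')[:,:,1],(0,0),.5).astype(float)
for yo in(-.005,0,.005):
    X=np.arange(.018,.002,-.0005)+b[0]; u,v=proj(f,np.c_[X,X*0+p[1]+yo,X*0+fz]); I=map_coordinates(g,[v,u],order=1).astype(int)
    print('yo',yo,'x-bore(mm) at foot z',' '.join(f'{(x-b[0])*1000:.1f}:{i}' for x,i in zip(X,I)))
E
python3 foot.py w14 .536 .0505 .009
```

```text
33.2 [0.5399 0.05   0.1204] 0.0257 [ 0.056 -0.016 -0.998] [-0.1 -0.1 -0.2]
bore [0.537  0.0505] 44.0
yo -0.005 x-bore(mm) at foot z 18.0:85 17.5:87 17.0:89 16.5:86 16.0:73 15.5:55 15.0:44 14.5:48 14.0:51 13.5:45 13.0:48 12.5:47 12.0:35 11.5:29 11.0:34 10.5:43 10.0:47 9.5:44 9.0:50 8.5:50 8.0:51 7.5:50 7.0:49 6.5:52 6.0:64 5.5:85 5.0:91 4.5:90 4.0:88 3.5:89 3.0:88 2.5:87
yo 0 x-bore(mm) at foot z 18.0:88 17.5:92 17.0:78 16.5:49 16.0:46 15.5:46 15.0:48 14.5:50 14.0:50 13.5:48 13.0:43 12.5:25 12.0:32 11.5:43 11.0:46 10.5:48 10.0:48 9.5:48 9.0:47 8.5:44 8.0:46 7.5:50 7.0:63 6.5:85 6.0:94 5.5:91 5.0:88 4.5:87 4.0:86 3.5:86 3.0:86 2.5:87
yo 0.005 x-bore(mm) at foot z 18.0:88 17.5:90 17.0:90 16.5:83 16.0:57 15.5:28 15.0:32 14.5:42 14.0:45 13.5:47 13.0:47 12.5:43 12.0:36 11.5:27 11.0:36 10.5:40 10.0:43 9.5:45 9.0:45 8.5:46 8.0:47 7.5:45 7.0:45 6.5:45 6.0:55 5.5:80 5.0:91 4.5:89 4.0:87 3.5:86 3.0:83 2.5:83
```

>>> play_rows --pt "0.8 -0.0022 0.0004 0 0" --pt "0.8 -0.0022 0.0004 0 0" --pt "0.8 -0.0022 0.0004 -0.003 0" --pt "0.8 -0.0022 0.0004 -0.006 0" --pt "0.8 -0.0022 0.0004 -0.009 0" --pt "0.8 -0.0022 0.0004 -0.012 0" --pt "0.8 -0.0022 0.0004 -0.012 0"

```text
time_s: 33.83
tool_pos: [0.5371, 0.0502, 0.1076]
orientation: [[0.055, 0.998, -0.024], [-0.017, -0.023, -1.0], [-0.998, 0.055, 0.015]]
force: [0.3, -1.2, -0.9]
grip_width: 0.0257
```

>>> play_rows --pt "0.8 0 0 -0.003 0" --pt "0.8 0 0 -0.006 0" --pt "0.8 0 0 -0.006 0" --pt "0.8 0 0 -0.006 0" --pt "0.5 0 0 -0.006 0" --pt "0.5 0 0 -0.006 0" --pt "0.5 0 0 -0.002 0" --pt "0.5 0 0 0.015 0" --pt "0.5 0 0 0.045 0" --pt "0.5 0 0 0.075 0" --pt "0.5 0 0.01 0.1 0" --pt "0.5 0 0.03 0.11 0"

```text
time_s: 34.83
tool_pos: [0.5392, 0.0778, 0.2217]
orientation: [[0.061, 0.998, -0.028], [-0.018, -0.027, -0.999], [-0.998, 0.061, 0.016]]
force: [-0.6, -0.4, -0.2]
grip_width: 0.0425
```

>>> play_rows --pt "0.5 -0.015 0.035 0 0" --pt "0.5 -0.03 0.07 0 0" --pt "0.5 -0.045 0.105 0 0" --pt "0.5 -0.06 0.14 0 0" --pt "0.5 -0.075 0.175 -0.02 0" --pt "0.5 -0.09 0.2 -0.05 0" --pt "0.5 -0.095 0.205 -0.085 0" --pt "0.5 -0.095 0.205 -0.115 0" --pt "0.5 -0.095 0.205 -0.115 0" --pt "0.5 -0.095 0.205 -0.115 0" --pt "0.5 -0.095 0.205 -0.115 0" --pt "0.5 -0.095 0.205 -0.115 0"

```text
time_s: 35.83
tool_pos: [0.446, 0.2831, 0.1089]
orientation: [[0.064, 0.997, -0.03], [-0.015, -0.029, -0.999], [-0.998, 0.065, 0.014]]
force: [-0.5, -0.3, -0.8]
grip_width: 0.0424
```

```bash
python3 hov.py w15
```

```text
35.8333 [0.446  0.2831 0.1089] 0.0424 [ 0.064 -0.015 -0.998]
[0.4995 0.3571] 0.5 shift [0.0535 0.074 ]
[0.4413 0.3609] 166.7 shift [-0.0047  0.0778]
[0.4397 0.2892] 121.1 shift [-0.0063  0.0061]
```

>>> play_rows --pt "0.56 -0.006 0.006 -0.02 0" --pt "0.56 -0.006 0.006 -0.05 0" --pt "0.56 -0.006 0.006 -0.075 0" --pt "0.56 -0.006 0.006 -0.091 0" --pt "0.56 -0.006 0.006 -0.091 0" --pt "0.56 -0.006 0.006 -0.091 0" --pt "0.56 -0.006 0.006 -0.091 0" --pt "0.8 -0.006 0.006 -0.091 0" --pt "0.8 -0.006 0.006 -0.091 0" --pt "0.8 -0.006 0.006 -0.091 0" --pt "0.8 -0.006 0.006 -0.091 0" --pt "0.8 -0.006 0.006 -0.091 0"

```text
time_s: 36.88
tool_pos: [0.4412, 0.2898, 0.0198]
orientation: [[0.067, 0.997, -0.03], [-0.013, -0.03, -0.999], [-0.998, 0.067, 0.011]]
force: [-0.3, -0.9, 4.8]
grip_width: 0.0255
```

>>> play_rows --pt "0.8 0 0 0.02 0" --pt "0.8 0 0 0.05 0" --pt "0.8 0 0 0.085 0" --pt "0.8 0.005 0 0.12 0" --pt "0.8 0.02 -0.03 0.15 0" --pt "0.8 0.035 -0.065 0.15 0" --pt "0.8 0.05 -0.1 0.15 0" --pt "0.8 0.065 -0.135 0.15 0" --pt "0.8 0.08 -0.17 0.15 0" --pt "0.8 0.09 -0.205 0.15 0" --pt "0.8 0.09 -0.205 0.15 0" --pt "0.8 0.09 -0.205 0.15 0"

```text
time_s: 37.88
tool_pos: [0.532, 0.0814, 0.171]
orientation: [[0.069, 0.997, -0.037], [-0.015, -0.036, -0.999], [-0.998, 0.069, 0.012]]
force: [1.2, -0.4, -0.2]
grip_width: 0.0255
```

>>> play_rows --pt "0.8 0 -0.03 0 0" --pt "0.8 0 -0.06 0 0" --pt "0.8 0 -0.07 0 0" --pt "0.8 0 -0.07 0 0" --pt "0.8 0 -0.07 0 0" --pt "0.8 0 -0.07 0 0"

```text
time_s: 38.38
tool_pos: [0.5321, 0.0139, 0.1715]
orientation: [[0.07, 0.997, -0.034], [-0.013, -0.033, -0.999], [-0.997, 0.07, 0.01]]
force: [-0.7, 0.4, -0.3]
grip_width: 0.0256
```

>>> play_rows --pt "0.8 -0.001 0 -0.02 0" --pt "0.8 -0.001 0 -0.04 0" --pt "0.8 -0.001 0 -0.051 0" --pt "0.8 -0.001 0 -0.051 0" --pt "0.8 -0.001 0 -0.051 0" --pt "0.8 -0.001 0 -0.051 0" --pt "0.8 -0.001 0 -0.051 0"

```text
time_s: 38.97
tool_pos: [0.5319, 0.0147, 0.1214]
orientation: [[0.072, 0.997, -0.033], [-0.012, -0.032, -0.999], [-0.997, 0.072, 0.01]]
force: [-0.9, -0.6, -0.2]
grip_width: 0.0256
```

```bash
python3 foot.py w16 .530 .0145 .0092
```

```text
38.9667 [0.5319 0.0147 0.1214] 0.0256 [ 0.072 -0.012 -0.997] [-0.9 -0.6 -0.2]
bore [0.5304 0.014 ] 64.4
yo -0.005 x-bore(mm) at foot z 18.0:88 17.5:82 17.0:60 16.5:35 16.0:21 15.5:17 15.0:22 14.5:21 14.0:24 13.5:19 13.0:21 12.5:37 12.0:47 11.5:49 11.0:47 10.5:45 10.0:43 9.5:36 9.0:31 8.5:40 8.0:49 7.5:48 7.0:44 6.5:45 6.0:49 5.5:49 5.0:47 4.5:46 4.0:51 3.5:72 3.0:86 2.5:88
yo 0 x-bore(mm) at foot z 18.0:78 17.5:54 17.0:31 16.5:21 16.0:20 15.5:21 15.0:17 14.5:14 14.0:22 13.5:34 13.0:41 12.5:47 12.0:47 11.5:46 11.0:46 10.5:37 10.0:30 9.5:34 9.0:43 8.5:47 8.0:46 7.5:48 7.0:48 6.5:46 6.0:46 5.5:45 5.0:51 4.5:68 4.0:88 3.5:89 3.0:88 2.5:88
yo 0.005 x-bore(mm) at foot z 18.0:91 17.5:89 17.0:75 16.5:56 16.0:34 15.5:25 15.0:21 14.5:20 14.0:23 13.5:22 13.0:24 12.5:34 12.0:42 11.5:42 11.0:41 10.5:44 10.0:43 9.5:29 9.0:27 8.5:34 8.0:42 7.5:47 7.0:45 6.5:40 6.0:45 5.5:46 5.0:47 4.5:46 4.0:51 3.5:66 3.0:83 2.5:90
```

>>> play_rows --pt "0.8 0.0005 -0.0006 0 0" --pt "0.8 0.0005 -0.0006 0 0" --pt "0.8 0.0005 -0.0006 -0.003 0" --pt "0.8 0.0005 -0.0006 -0.006 0" --pt "0.8 0.0005 -0.0006 -0.009 0" --pt "0.8 0.0005 -0.0006 -0.013 0" --pt "0.8 0.0005 -0.0006 -0.013 0" --pt "0.8 0.0005 -0.0006 -0.013 0"

```text
time_s: 39.68
tool_pos: [0.532, 0.0138, 0.1079]
orientation: [[0.071, 0.997, -0.033], [-0.013, -0.033, -0.999], [-0.997, 0.071, 0.01]]
force: [0.4, -0.9, 0.2]
grip_width: 0.0257
```

>>> play_rows --pt "0.8 0 0 -0.003 0" --pt "0.8 0 0 -0.0055 0" --pt "0.8 0 0 -0.0055 0" --pt "0.8 0 0 -0.0055 0" --pt "0.5 0 0 -0.0055 0" --pt "0.5 0 0 -0.0055 0" --pt "0.5 0 0 -0.002 0" --pt "0.5 0 0 0.015 0" --pt "0.5 0 0 0.045 0" --pt "0.5 0 0 0.075 0" --pt "0.5 0 0.01 0.1 0" --pt "0.5 0 0.03 0.11 0"

```text
time_s: 40.68
tool_pos: [0.534, 0.0415, 0.2219]
orientation: [[0.077, 0.996, -0.038], [-0.014, -0.037, -0.999], [-0.997, 0.077, 0.011]]
force: [0.6, -0.5, -0.0]
grip_width: 0.0428
```

>>> play_rows --pt "0.5 -0.01 0.035 0 0" --pt "0.5 -0.02 0.07 0 0" --pt "0.5 -0.03 0.105 0 0" --pt "0.5 -0.04 0.14 0 0" --pt "0.5 -0.05 0.175 0 0" --pt "0.5 -0.06 0.21 0 0" --pt "0.5 -0.07 0.245 0 0" --pt "0.5 -0.08 0.28 0 0" --pt "0.5 -0.09 0.31 -0.02 0" --pt "0.5 -0.09 0.31 -0.04 0" --pt "0.5 -0.09 0.31 -0.04 0" --pt "0.5 -0.09 0.31 -0.04 0"

```text
time_s: 41.68
tool_pos: [0.4435, 0.3503, 0.1814]
orientation: [[0.075, 0.996, -0.038], [-0.016, -0.037, -0.999], [-0.997, 0.076, 0.014]]
force: [-0.0, -1.2, -0.8]
grip_width: 0.0429
```

```bash
python3 hov.py w17
```

```text
41.6833 [0.4435 0.3503 0.1814] 0.0429 [ 0.075 -0.016 -0.997]
[0.498  0.3607] 4.1 shift [0.0545 0.0104]
[0.4412 0.3613] 161.1 shift [-0.0023  0.011 ]
[0.486  0.2862] 0.8 shift [ 0.0425 -0.0641]
```

>>> play_rows --pt "0.56 -0.002 0.011 -0.03 0" --pt "0.56 -0.002 0.011 -0.065 0" --pt "0.56 -0.002 0.011 -0.1 0" --pt "0.56 -0.002 0.011 -0.13 0" --pt "0.56 -0.002 0.011 -0.15 0" --pt "0.56 -0.002 0.011 -0.1635 0" --pt "0.56 -0.002 0.011 -0.1635 0" --pt "0.56 -0.002 0.011 -0.1635 0" --pt "0.56 -0.002 0.011 -0.1635 0" --pt "0.8 -0.002 0.011 -0.1635 0" --pt "0.8 -0.002 0.011 -0.1635 0" --pt "0.8 -0.002 0.011 -0.1635 0"

```text
time_s: 42.73
tool_pos: [0.444, 0.3617, 0.0209]
orientation: [[0.079, 0.996, -0.041], [-0.013, -0.04, -0.999], [-0.997, 0.08, 0.01]]
force: [-0.3, -1.0, 6.3]
grip_width: 0.026
```

>>> play_rows --pt "0.8 0 0 0 0" --pt "0.8 0 0 0.02 0" --pt "0.8 0 0 0.05 0" --pt "0.8 0 0 0.085 0" --pt "0.8 0.005 0 0.12 0" --pt "0.8 0.015 -0.03 0.15 0" --pt "0.8 0.025 -0.065 0.15 0" --pt "0.8 0.035 -0.1 0.15 0" --pt "0.8 0.045 -0.135 0.15 0" --pt "0.8 0.055 -0.17 0.15 0" --pt "0.8 0.065 -0.205 0.15 0" --pt "0.8 0.065 -0.205 0.15 0"

```text
time_s: 43.73
tool_pos: [0.5111, 0.1466, 0.1716]
orientation: [[0.08, 0.995, -0.053], [-0.02, -0.052, -0.998], [-0.997, 0.081, 0.016]]
force: [-0.3, -1.3, -1.3]
grip_width: 0.0261
```

>>> play_rows --pt "0.8 0 -0.03 0 0" --pt "0.8 0.005 -0.06 0 0" --pt "0.8 0.01 -0.095 0 0" --pt "0.8 0.015 -0.13 0 0" --pt "0.8 0.018 -0.165 0 0" --pt "0.8 0.018 -0.185 0 0" --pt "0.8 0.018 -0.185 0 0" --pt "0.8 0.018 -0.185 0 0" --pt "0.8 0.018 -0.185 0 0"

```text
time_s: 44.48
tool_pos: [0.5293, -0.0374, 0.1721]
orientation: [[0.081, 0.995, -0.052], [-0.019, -0.051, -0.999], [-0.997, 0.082, 0.015]]
force: [0.3, -0.2, -1.2]
grip_width: 0.0251
```

>>> play_rows --pt "0.8 -0.003 0.0055 -0.02 0" --pt "0.8 -0.003 0.0055 -0.04 0" --pt "0.8 -0.003 0.0055 -0.051 0" --pt "0.8 -0.003 0.0055 -0.051 0" --pt "0.8 -0.003 0.0055 -0.051 0" --pt "0.8 -0.003 0.0055 -0.051 0" --pt "0.8 -0.003 0.0055 -0.051 0"

```text
time_s: 45.07
tool_pos: [0.5271, -0.0313, 0.1221]
orientation: [[0.083, 0.995, -0.052], [-0.019, -0.05, -0.999], [-0.996, 0.084, 0.015]]
force: [-0.6, 0.1, -0.2]
grip_width: 0.0256
```

```bash
python3 foot.py w18 .523 -.032 .0081
```

```text
45.0667 [ 0.5271 -0.0313  0.1221] 0.0256 [ 0.083 -0.019 -0.996] [-0.6  0.1 -0.2]
bore [ 0.5232 -0.0321] 61.0
yo -0.005 x-bore(mm) at foot z 18.0:88 17.5:83 17.0:66 16.5:40 16.0:19 15.5:18 15.0:19 14.5:20 14.0:22 13.5:34 13.0:44 12.5:48 12.0:50 11.5:49 11.0:47 10.5:38 10.0:28 9.5:34 9.0:43 8.5:47 8.0:48 7.5:48 7.0:49 6.5:49 6.0:48 5.5:49 5.0:58 4.5:74 4.0:87 3.5:88 3.0:87 2.5:86
yo 0 x-bore(mm) at foot z 18.0:87 17.5:71 17.0:40 16.5:22 16.0:17 15.5:18 15.0:19 14.5:25 14.0:37 13.5:40 13.0:41 12.5:41 12.0:46 11.5:38 11.0:29 10.5:31 10.0:39 9.5:43 9.0:42 8.5:44 8.0:48 7.5:47 7.0:47 6.5:46 6.0:49 5.5:61 5.0:81 4.5:91 4.0:86 3.5:85 3.0:86 2.5:85
yo 0.005 x-bore(mm) at foot z 18.0:88 17.5:88 17.0:85 16.5:73 16.0:49 15.5:29 15.0:21 14.5:24 14.0:19 13.5:24 13.0:35 12.5:42 12.0:42 11.5:42 11.0:42 10.5:33 10.0:32 9.5:39 9.0:42 8.5:44 8.0:45 7.5:43 7.0:43 6.5:43 6.0:42 5.5:45 5.0:54 4.5:71 4.0:87 3.5:91 3.0:86 2.5:84
```

Foot at 14.2 (14.0 wanted), y off by +0.8 mm. I'll lower it.

>>> play_rows --pt "0.8 0 -0.0007 0 0" --pt "0.8 0 -0.0007 0 0" --pt "0.8 0 -0.0007 -0.003 0" --pt "0.8 0 -0.0007 -0.006 0" --pt "0.8 0 -0.0007 -0.009 0" --pt "0.8 0 -0.0007 -0.014 0" --pt "0.8 0 -0.0007 -0.014 0" --pt "0.8 0 -0.0007 -0.014 0"

```text
time_s: 45.78
tool_pos: [0.5267, -0.0322, 0.1075]
orientation: [[0.082, 0.995, -0.052], [-0.019, -0.05, -0.999], [-0.996, 0.083, 0.015]]
force: [0.4, -0.2, -0.4]
grip_width: 0.0259
```

>>> play_rows --pt "0.8 0 0 -0.003 0" --pt "0.8 0 0 -0.005 0" --pt "0.8 0 0 -0.005 0" --pt "0.8 0 0 -0.005 0" --pt "0.5 0 0 -0.005 0" --pt "0.5 0 0 -0.005 0" --pt "0.5 0 0 -0.002 0" --pt "0.5 0 0 0.015 0" --pt "0.5 0 0 0.045 0" --pt "0.5 0 0 0.075 0" --pt "0.5 0.01 0.01 0.1 0" --pt "0.5 0.02 0.03 0.11 0"

```text
time_s: 46.78
tool_pos: [0.5484, -0.0048, 0.2216]
orientation: [[0.088, 0.995, -0.057], [-0.021, -0.055, -0.998], [-0.996, 0.089, 0.016]]
force: [0.3, -0.7, -0.5]
grip_width: 0.0425
```

>>> play_rows --pt "0.5 0.01 0.02 0.02 0" --pt "0.5 0.02 0.03 0.04 0" --pt "0.5 0.02 0.03 0.06 0" --pt "0.5 0.02 0.03 0.08 0" --pt "0.5 0.02 0.03 0.08 0" --pt "0.5 0.02 0.03 0.08 0" --pt "0.5 0.02 0.03 0.08 0"

```text
time_s: 47.37
tool_pos: [0.5677, 0.0249, 0.301]
orientation: [[0.086, 0.995, -0.057], [-0.022, -0.055, -0.998], [-0.996, 0.088, 0.017]]
force: [0.1, -0.3, 0.4]
grip_width: 0.0426
```

```bash
python3 - <<'E'
from h import *
s=sense();print(s['time_s'],s['tool_pos'].round(4))
snap('wrist','w19');a=cv2.imread('pics/w19.png');cv2.imwrite('pics/w19b.png',cv2.resize(a,(800,600),interpolation=cv2.INTER_CUBIC))
E
```

```text
47.3667 [0.5677 0.0249 0.301 ]
```

View pics/w19b.png

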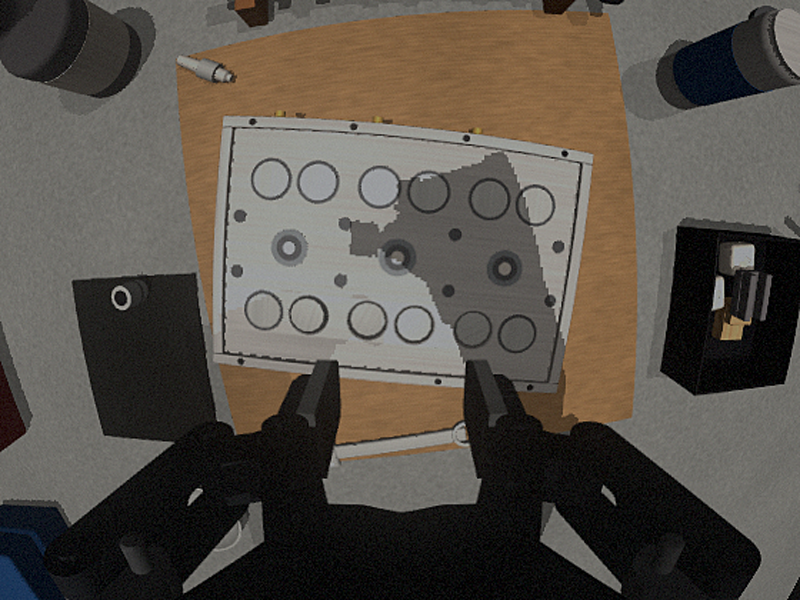

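All four bores are filled and look flush, the socket stands, and four scraps are in the tub. For a last check I'll use the oblique side view, to catch any tappet standing proud.

```bash
python3 - <<'E'
from h import *
snap('side','d9');a=cv2.imread('pics/d9.png')[110:310,160:360];cv2.imwrite('pics/d9b.png',cv2.resize(a,(600,600),interpolation=cv2.INTER_CUBIC))
E
```

```text
(no output)
```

View pics/d9b.png

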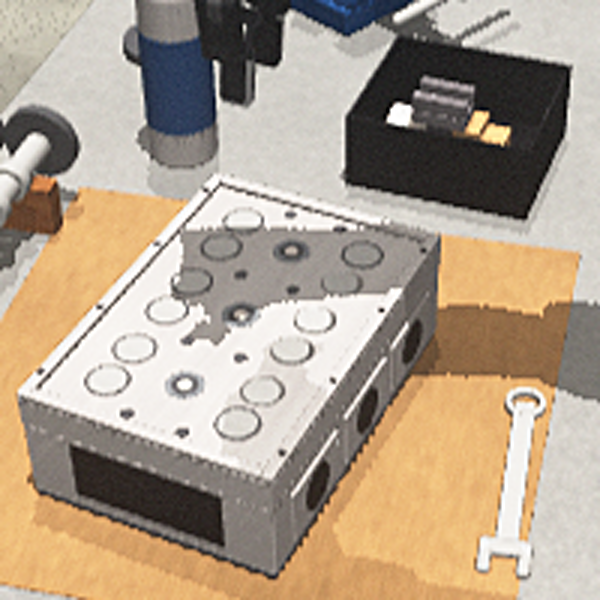

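All twelve are flush, and the scrap is in the tub. I'm handing in the job.

```bash
python3 -c "
from workcell import close_job
print(close_job())"
```

```text
the job is handed in; nothing more can be done
None
```

The job is handed in. All four scrap pieces (two wads, the wood offcut and the grey channel) went into the tub first. Then the four new tappets went into the empty bores, crown up.

**Last checks:** after about 47 s of robot time, the wrist and side views showed the following:
- All four new tappets look level with the fixed ones.
- The deck is clear, and all the scrap is inside the tub. The grey channel lies on top of the other pieces.
- The socket and wrench are where they were.

**What didn't go cleanly:**
- **First tappet:** the first try touched the deck at 33 N, because the tappet sat about 3–4 mm off in the gripper. I lifted it, measured again and it went in without force, as did the other three.
- **Tool tilt:** the tool gradually picked up about 5° of tilt about the jaw axis. I tried to take it out with little effect, but it didn't hinder the fits.
- **Camera:** my camera estimate of a held tappet's height didn't match the contact height, so I aligned each one by its foot edge just above the bore.

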